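# Load the labelling nests

## Robot

A 7-joint arm with a two-finger parallel gripper is mounted at the origin on the work surface. World frame = base frame: x ahead of the robot, y to its left, z up, the work surface at z = 0. Lengths are in m, angles in rad, forces in N, time in s.
With the tool pointing down it reaches from about 0.425 to 0.925 m from the base axis. Payload 6.8 kg.
Tool frame: the origin (TCP) lies midway between the tips of the shut fingers; the grasp point (between the pads) lies 19 mm behind it; z points along the fingers, y is the direction in which the jaws open and shut (so a half turn about z gives the same grasp; the last joint's range is limited). The gripper opens to 85 mm and grips with 20 to 120 N. Pads are 22 mm wide; open, the fingers measure 114 mm over their backs; the gripper's body (76 mm by 85 mm) begins 54 mm behind the grasp point. The pads swing forward as they close: fully open they stand 13 mm farther back than shut.
Start: joints at [1.077, 0.477, 0.022, 1.555, -0.011, 1.109, -0.083], TCP at [0.254, -0.625, 0.231] pointing down, gripper open.
Joint ranges: [-2.96, 2.96], [-0.34, 2.1], [-1.41, 1.46], [0.24, 2.44], [-1.37, 4.51], [0.17, 1.92], [-2.96, 2.96]. Speed limits (rad/s): [2.39, 2.39, 3.14, 3.14, 3.14, 3.14, 3.14].

## Interface

Orientations are given as a unit quaternion [w, x, y, z].
In Python, from station import status, eyes, workorder gives the robot as it stands. The module is installed in compiled form; this text tells all that it offers.
- The arm moves only by the shell command python3 -m jog 'ROWS' [FORCE]. ROWS is text: rows parted by semicolons, each of 7 numbers parted by spaces: the shift along the tool's x, y, z in m, then the turn, a rotation vector about the tool's x, y, z in degrees, then the finger opening in m, from 0 to 0.0854. In form: dx dy dz rx ry rz jaw; .... A call has 1 to 5 rows; each row is the pose to reach, as a shift and turn from the pose commanded when the call began, along the tool's axes at that moment; what a row does not reach only later rows make up. A row lasts 1/10 s, in which the tool goes at most 50 mm and 8.59 degrees, less where a joint would pass 70% of its speed; a pose out of reach is approached as far as the arm can. A call with a gripper value outside its range is refused whole. The fingers move at their own pace and stop on an object; FORCE is the grip in N (left out, the last holds). Time passes only in rows, so rows that repeat a pose let the fingers close. It gives the time, the measured TCP pose, the force and the opening at its end, in the units of the state.
- status.get_obs(): the state, without advancing time (a new reading comes with each control period).
- eyes.read_camera(name): name is "scene" or "side" or "wrist"; returns a dict with "image" (480x640x3 uint8, red, green, blue), "intrinsics" (3x3 intrinsics, pixels), "k1" (the pictures are not rectified: a ray, as slopes to the right and down, at radius r is drawn at 1 + k1 r^2 times it, then the intrinsics apply), "position" and "orientation" of the camera in the world. Camera axes: x right, y up, looking along -z (the intrinsics and any distortion apply to the point x, -y, -z); pixel columns grow to the right and rows downward; lengths in m; the calibration is good to about 2 mm. A picture is of the moment at which its call begins. There is no depth.
- workorder.hand_in(): hands the job in, once; it reports no verdict.
The state is a dict: "t": time; "q": joint angles; "joint_vel": joint speeds; "joint_torque": joint torques, N m; "eef_pos": TCP position; "tool_rot": TCP orientation; "contact_force": force on the tool from outside, world axes, zero at the start; "torque": the same for the moment, N m; "gripper_width": opening from 0.0 (shut) to 1.0 (fully open).
Only numpy, scipy, OpenCV 4.12 (cv2) and the standard library are available. Lean on these libraries where they do the work, as an engineer would, in place of code of your own. Each camera call takes 0.05 s, during which the arm holds its last target.

## Task

Get the four sample bottles ready for labelling: put each bottle into the wooden nest whose recess has its shape and size, standing upright on the recess floor. Set the bottles down gently without dropping them, keep them upright all the while, and leave the label roll and the box of stoppers where they are.

Things in the scene. Friction and masses are not known exactly. Their poses are not given: they have to be found in the camera images.
- bottle_square: square bottle: glass body 46 x 46 mm in plan, 78 mm tall, dark brown glass, loose, upright. Above, centred, a neck (diameter 20, length 22, shoulder 9 mm) and a fixed wooden stopper (cylinder 28 mm in diameter, 24 mm tall, as on all bottles). Total height 124 mm, stopper's middle 112 mm above the base. Origin: centre of the underside, z up. About 0.28 kg.
- bottle_round: wide round bottle: glass body 60 mm in diameter, 66 mm tall, dark brown glass, loose, upright. Above, centred, a neck (diameter 20, length 22, shoulder 9 mm) and a fixed wooden stopper (cylinder 28 mm in diameter, 24 mm tall, as on all bottles). Total height 112 mm, stopper's middle 100 mm above the base. Origin: centre of the underside, z up. About 0.33 kg.
- bottle_slim: slim round bottle: glass body 36 mm in diameter, 80 mm tall, dark brown glass, loose, upright. Above, centred, a neck (diameter 20, length 22, shoulder 9 mm) and a fixed wooden stopper (cylinder 28 mm in diameter, 24 mm tall, as on all bottles). Total height 126 mm, stopper's middle 114 mm above the base. Origin: centre of the underside, z up. About 0.19 kg.
- bottle_flask: flat flask bottle: glass body 76 mm (its x axis) x 34 mm (its y axis) in plan, 84 mm tall, dark brown glass, loose, upright. Above, centred, a neck (diameter 20, length 22, shoulder 9 mm) and a fixed wooden stopper (cylinder 28 mm in diameter, 24 mm tall, as on all bottles). Total height 130 mm, stopper's middle 118 mm above the base. Origin: centre of the underside, z up. About 0.33 kg.
- nest_square: fixed plywood block 104 mm (x) x 88 mm (y), 22 mm tall (all four alike outside), with a square recess, 62 x 62 mm, sides along the block's x and y, in the middle of its top: 8 mm larger all round than its bottle, 16 mm deep, dark rubber floor 6 mm above the block's underside. Origin: centre of the block's underside, z up.
- nest_round: fixed plywood block 104 mm (x) x 88 mm (y), 22 mm tall (all four alike outside), with the larger round recess, 76 mm in diameter, in the middle of its top: 8 mm larger all round than its bottle, 16 mm deep, dark rubber floor 6 mm above the block's underside. Origin: centre of the block's underside, z up.
- nest_slim: fixed plywood block 104 mm (x) x 88 mm (y), 22 mm tall (all four alike outside), with the smaller round recess, 52 mm in diameter, in the middle of its top: 8 mm larger all round than its bottle, 16 mm deep, dark rubber floor 6 mm above the block's underside. Origin: centre of the block's underside, z up.
- nest_flask: fixed plywood block 104 mm (x) x 88 mm (y), 22 mm tall (all four alike outside), with an oblong recess, 92 mm along the block's x axis x 50 mm along its y axis, in the middle of its top: 8 mm larger all round than its bottle, 16 mm deep, dark rubber floor 6 mm above the block's underside. Origin: centre of the block's underside, z up.
- label_roll: bystander: loose roll of blank white labels standing on end, 96 mm in diameter, 60 mm tall, hole through the middle. Origin: centre of the underside; z up.
- stopper_box: bystander: loose open cardboard box of spare wooden stoppers, 130 mm (x) x 100 mm (y), 50 mm tall. Origin: centre of the underside; z up.
Mind the look-alikes: they are no part of the job. Leave any blue or red look-alike of the bottle_round alone.

How it is judged:
At the end, for the whole second after the job is handed in: Each of the four bottles stands in its own nest: its base within 13 mm of the nest's centre in plan and 3 to 9 mm above the block's underside (on the recess floor, which is at 6 mm), tilted less than 4 degrees (0.07 rad), at rest (under 0.02 m/s and 0.2 rad/s) and released (horizontal distance between bottle_square and nest_square below 0.013 m and z of bottle_square in the frame of nest_square between 0.003 and 0.009 m and angle between each of bottle_square, bottle_round, bottle_slim, bottle_flask's own z axis and vertical below 0.07 rad and linear speed of each of bottle_square, bottle_round, bottle_slim, bottle_flask below 0.02 m/s and angular speed of each of bottle_square, bottle_round, bottle_slim, bottle_flask below 0.2 rad/s and horizontal distance between bottle_round and nest_round below 0.013 m and z of bottle_round in the frame of nest_round between 0.003 and 0.009 m and horizontal distance between bottle_slim and nest_slim below 0.013 m and z of bottle_slim in the frame of nest_slim between 0.003 and 0.009 m and horizontal distance between bottle_flask and nest_flask below 0.013 m and z of bottle_flask in the frame of nest_flask between 0.003 and 0.009 m); the robot touches nothing.
It fails at once if a bottle is knocked over or tipped more than 30 degrees (angle between any of bottle_square, bottle_round, bottle_slim, bottle_flask's own z axis and vertical above 0.52 rad).
It fails at once if a bottle is dropped or flung (it moves faster than 0.6 m/s, a fall of about 18 mm, with no finger touching it) ((linear speed of bottle_square above 0.6 m/s and contact force between bottle_square and the fingers below 0.05 N) or (linear speed of bottle_round above 0.6 m/s and contact force between bottle_round and the fingers below 0.05 N) or (linear speed of bottle_slim above 0.6 m/s and contact force between bottle_slim and the fingers below 0.05 N) or (linear speed of bottle_flask above 0.6 m/s and contact force between bottle_flask and the fingers below 0.05 N)).
It fails at once if the label roll or the stopper box is shifted by more than 20 mm (distance of any of label_roll, stopper_box from where it was at the start of the episode above 0.02 m).
It also fails if it takes over 99 s, if anything falls off the work surface, if the arm or the gripper's body presses on something with over 40 N, if the wrist force passes 120 N, or if a joint passes its speed limit or range.

## Working session

There is one attempt and no reset: what is moved stays moved. The work goes in short steps, Python scripts to look and compute and a shell command to move; the robot and the scene stay as the last step left them, time stands still between calls to the robot, and variables do not carry over. Pictures are saved under pics/ and viewed, and the job is handed in when it is done.

```bash
mkdir -p pics; ls; python3 - <<'E'
from station import status, eyes
import cv2
o=status.get_obs(); print({k:(o[k]) for k in ['t','eef_pos','tool_rot','gripper_width','contact_force']})
for n in ['scene','side','wrist']:
    c=eyes.read_camera(n); print(n,c['intrinsics'],c['k1'],c['position'],c['orientation'])
    cv2.imwrite(f'pics/{n}0.png',c['image'][:,:,::-1])
E
```

```text
pics
{'t': 0.0, 'eef_pos': array([ 0.25374998, -0.62482319,  0.23031904]), 'tool_rot': array([-9.01065849e-04,  9.81449893e-01,  1.91716531e-01, -2.59454149e-04]), 'gripper_width': 1.001841782208097, 'contact_force': array([1.23088232, 0.58780409, 0.13722516])}
scene [[461.62814659   0.         321.00900543]
 [  0.         461.62814659 236.37436327]
 [  0.           0.           1.        ]] -0.08432322416888421 [1.34708681 0.38239074 0.798232  ] [0.49507333 0.22404738 0.34627398 0.76472185]
side [[479.03950715   0.         313.89453267]
 [  0.         479.03950715 248.31001944]
 [  0.           0.           1.        ]] -0.04756787588330982 [-0.01758652  0.64435617  0.75338907] [-0.33165867 -0.14694163  0.39229227  0.84529135]
wrist [[406.1873589    0.         322.13584758]
 [  0.         406.1873589  231.80460901]
 [  0.           0.           1.        ]] 0.010162070403118237 [ 0.32354523 -0.59639888  0.3727116 ] [ 0.82030758 -0.12344505  0.08407188 -0.55207673]
```

View pics/scene0.png

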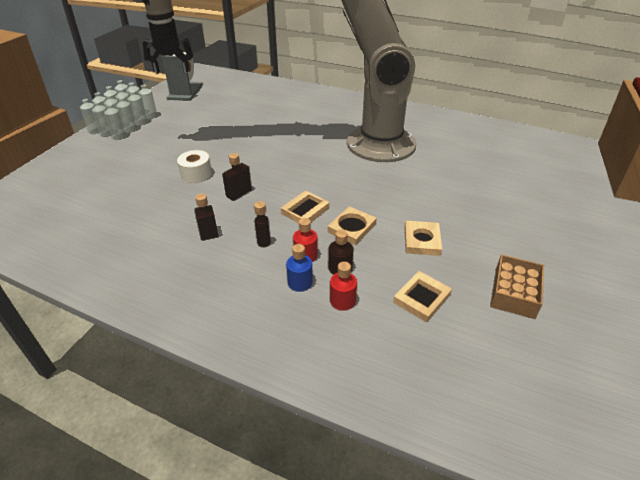

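View pics/side0.png

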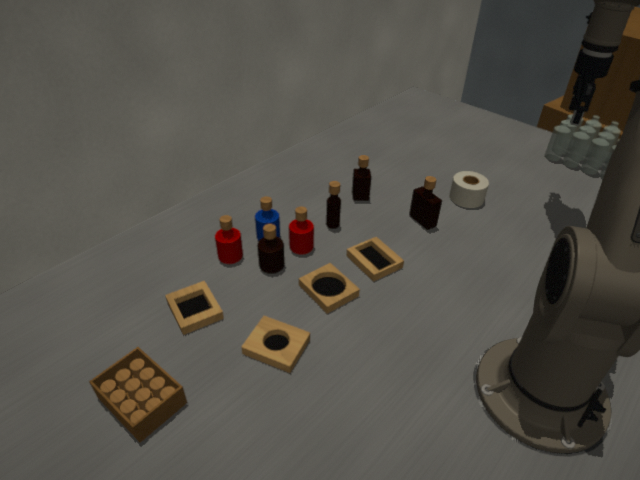

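View pics/wrist0.png

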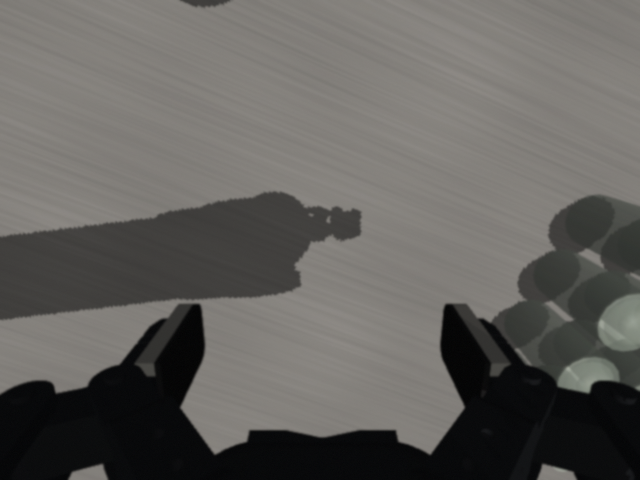

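The scene shows the four brown bottles (stoppers near scene px (235,160), (202,200), (261,207), (341,238)). The four nests are near (305,207), (352,224), (423,237) and (423,295), and there are red and blue look-alikes. I'll zoom in to measure.

```bash
python3 - <<'E'
import cv2
a=cv2.imread('pics/scene0.png');
c=a[145:325,175:465]; cv2.imwrite('pics/sz1.png',cv2.resize(c[0:130,0:200],None,fx=4,fy=4,interpolation=cv2.INTER_CUBIC))
cv2.imwrite('pics/sz2.png',cv2.resize(c[40:180,90:290],None,fx=4,fy=4,interpolation=cv2.INTER_CUBIC))
a=cv2.imread('pics/side0.png');
cv2.imwrite('pics/dz1.png',cv2.resize(a[145:285,290:490],None,fx=4,fy=4,interpolation=cv2.INTER_CUBIC))
cv2.imwrite('pics/dz2.png',cv2.resize(a[235:380,160:360],None,fx=4,fy=4,interpolation=cv2.INTER_CUBIC))
E
```

```text
(no output)
```

View pics/sz1.png

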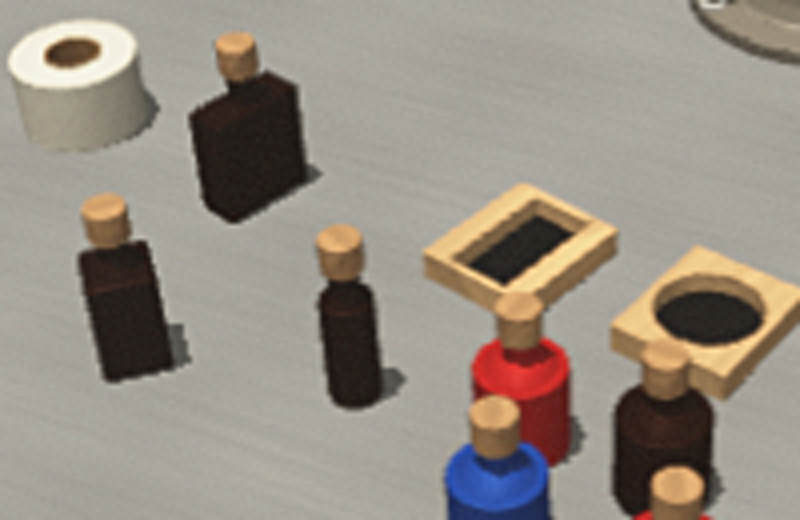

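View pics/sz2.png

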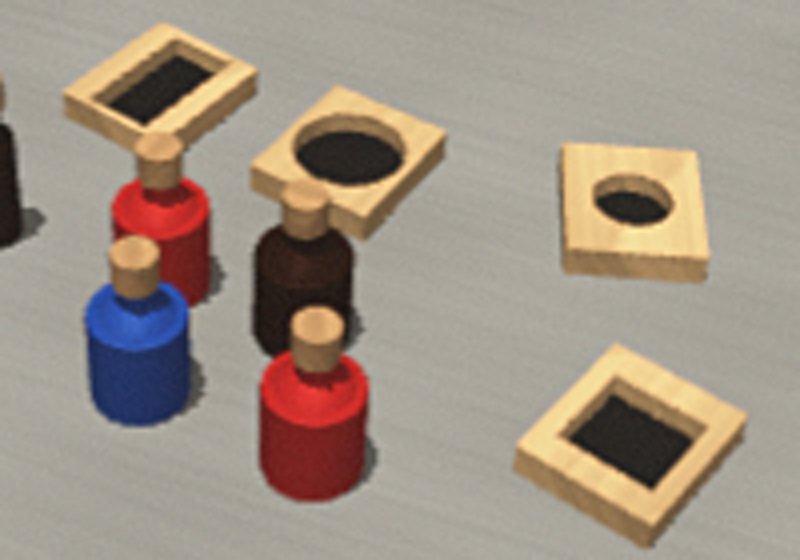

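View pics/dz1.png

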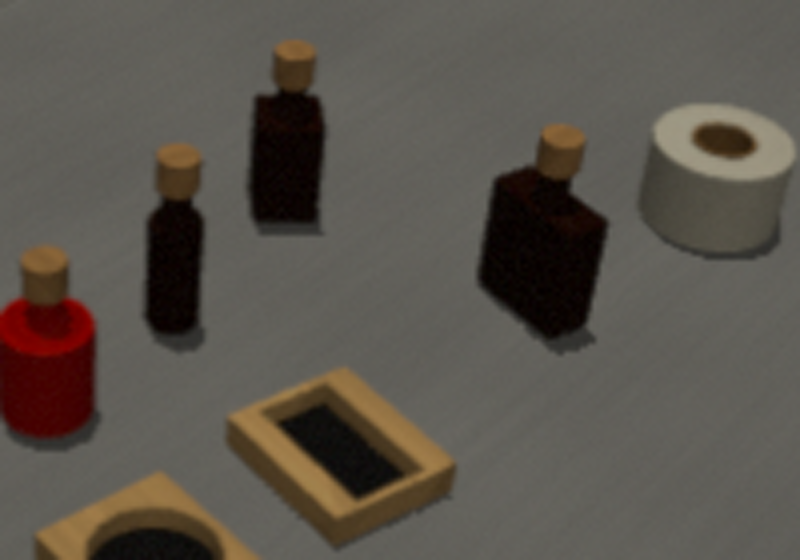

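View pics/dz2.png

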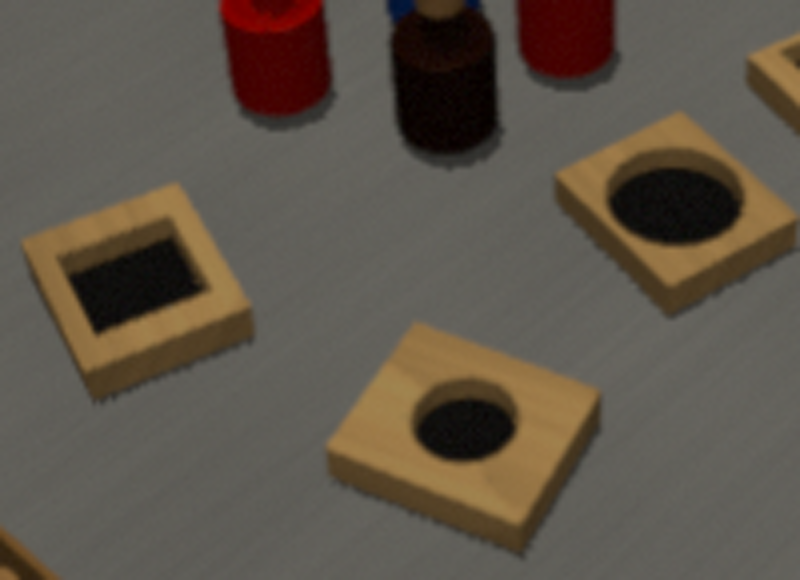

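```bash
cat > h.py <<'E'
import numpy as np, cv2
from scipy.spatial.transform import Rotation as R
from scipy.optimize import least_squares
CAM={}
def setcam(n,c):
    CAM[n]=c
def static():
    setcam('scene',dict(K=(461.62814659,321.00900543,236.37436327),k1=-0.08432322416888421,p=[1.34708681,0.38239074,0.798232],q=[0.49507333,0.22404738,0.34627398,0.76472185]))
    setcam('side',dict(K=(479.03950715,313.89453267,248.31001944),k1=-0.04756787588330982,p=[-0.01758652,0.64435617,0.75338907],q=[-0.33165867,-0.14694163,0.39229227,0.84529135]))
static()
def addcam(n,c):
    I=c['intrinsics']; setcam(n,dict(K=(I[0,0],I[0,2],I[1,2]),k1=c['k1'],p=c['position'],q=c['orientation']))
def rot(q): return R.from_quat([q[1],q[2],q[3],q[0]])
def proj(n,P):
    c=CAM[n]; d=rot(c['q']).inv().apply(np.atleast_2d(P)-np.array(c['p']))
    s=np.c_[d[:,0],-d[:,1]]/(-d[:,2:3]); r2=(s**2).sum(1,keepdims=True); s=s*(1+c['k1']*r2)
    return s*c['K'][0]+np.array(c['K'][1:])
def unproj(n,uv,z):
    c=CAM[n]; uv=np.atleast_2d(uv).astype(float); sd=(uv-np.array(c['K'][1:]))/c['K'][0]; s=sd.copy()
    for _ in range(20): s=sd/(1+c['k1']*(s**2).sum(1,keepdims=True))
    d=rot(c['q']).apply(np.c_[s[:,0],-s[:,1],-np.ones(len(s))]); p=np.array(c['p'])
    return p+d*((z-p[2])/d[:,2])[:,None]
OFF=dict(sz1=('scene',175,145),sz2=('scene',265,185),dz1=('side',290,145),dz2=('side',160,235))
def px(crop,uv):
    n,a,b=OFF[crop]; return n,(np.array(uv)+.5)/4-.5+np.array([a,b])
E
python3 - <<'E'
from h import *
st=dict(square=(.112,('sz1',(106,221)),('dz1',(294,66))),slim=(.114,('sz1',(340,253)),('dz1',(179,171))),flask=(.118,('sz1',(237,57)),('dz1',(560,151))),round=(.1,('sz2',(305,210)),None))
for k,(z,*v) in st.items():
    for o in v:
        n,p=px(*o) if o else ('side',np.array([269.5,234.]))
        print(k,n,unproj(n,p,z)[0,:2].round(4))
N=dict(flask=[('sz1',[(424,250),(523,185),(617,235)]),('dz1',[(228,418),(345,368),(455,465),(338,520)])],
round=[('sz2',[(252,166),(337,87),(446,134),(362,217)]),('dz2',[(556,178),(682,112),(800,215),(670,290)])],
slim=[('sz2',[(562,143),(696,150),(709,258),(562,260)]),('dz2',[(330,447),(415,322),(600,395),(520,525)])],
square=[('sz2',[(517,446),(617,345),(746,418),(648,527)]),('dz2',[(23,243),(180,183),(252,308),(93,375)])])
C=np.array([(52,44),(-52,44),(-52,-44),(52,-44)])/1000
for k,obs in N.items():
    for sub in (obs,obs[:1],obs[1:]):
        best=None
        pts=np.vstack([unproj(px(c,(0,0))[0],[px(c,u)[1] for u in uv],.022)[:,:2] for c,uv in sub]); m=pts.mean(0)
        for y0 in np.arange(0,3.14,.3):
            def f(x):
                c,s=np.cos(x[2]),np.sin(x[2]); W=C@np.array([[c,s],[-s,c]])+x[:2]
                return np.min(np.linalg.norm(pts[:,None]-W[None],axis=2),axis=1)
            r=least_squares(f,[*m,y0])
            if best is None or r.cost<best.cost: best=r
        print(k,best.x[:2].round(4),'yaw',np.degrees(best.x[2]).round(1)%180,'rms mm',1e3*np.sqrt((best.fun**2).mean()).round(5))
# body yaws
def pr(name,pts):
    for c,uv,z in pts:
        n=px(c,uv); print(name,n[0],uv,unproj(n[0],n[1],z)[0].round(4))
pr('flask',[('sz1',(207,210),0),('sz1',(235,221),0),('sz1',(304,178),0),('dz1',(481,283),0),('dz1',(557,336),0),('dz1',(588,322),0)])
pr('square',[('sz1',(107,380),0),('sz1',(170,370),0),('dz1',(252,218),0),('dz1',(318,220),0)])
E
```

```text
square scene [ 0.6306 -0.2669]
square side [ 0.63   -0.2646]
slim scene [ 0.6016 -0.1152]
slim side [ 0.6011 -0.1145]
flask scene [ 0.4415 -0.2896]
flask side [ 0.4421 -0.2891]
round scene [0.6054 0.0992]
round side [0.5971 0.1058]
flask [ 0.4382 -0.0734] yaw 164.2 rms mm 2.67
flask [ 0.4403 -0.0744] yaw 162.3 rms mm 1.55
flask [ 0.4368 -0.0731] yaw 165.3 rms mm 1.03
round [0.4534 0.0717] yaw 169.1 rms mm 1.89
round [0.4545 0.0715] yaw 168.4 rms mm 1.02
round [0.4522 0.0719] yaw 169.7 rms mm 1.41
slim [0.4269 0.2561] yaw 18.3 rms mm 4.35
slim [0.4282 0.2562] yaw 19.2 rms mm 5.39
slim [0.4257 0.256 ] yaw 17.4 rms mm 1.85
square [0.6198 0.3071] yaw 163.2 rms mm 2.37
square [0.6218 0.3074] yaw 162.5 rms mm 0.87
square [0.6179 0.3067] yaw 163.9 rms mm 1.24
flask scene (207, 210) [ 0.4724 -0.3127  0.    ]
flask scene (235, 221) [ 0.4755 -0.2867 -0.    ]
flask scene (304, 178) [ 0.409  -0.2684  0.    ]
flask side (481, 283) [ 0.4786 -0.2862  0.    ]
flask side (557, 336) [ 0.4108 -0.2721  0.    ]
flask side (588, 322) [ 0.4041 -0.2987  0.    ]
square scene (107, 380) [ 0.6575 -0.2701  0.    ]
square scene (170, 370) [ 0.6321 -0.2378  0.    ]
square side (252, 218) [ 0.6365 -0.24    0.    ]
square side (318, 220) [ 0.6019 -0.2696  0.    ]
```

```bash
python3 - <<'E'
import cv2
a=cv2.imread('pics/side0.png');
cv2.imwrite('pics/dz3.png',cv2.resize(a[185:285,200:330],None,fx=6,fy=6,interpolation=cv2.INTER_CUBIC))
E
```

```text
(no output)
```

View pics/dz3.png

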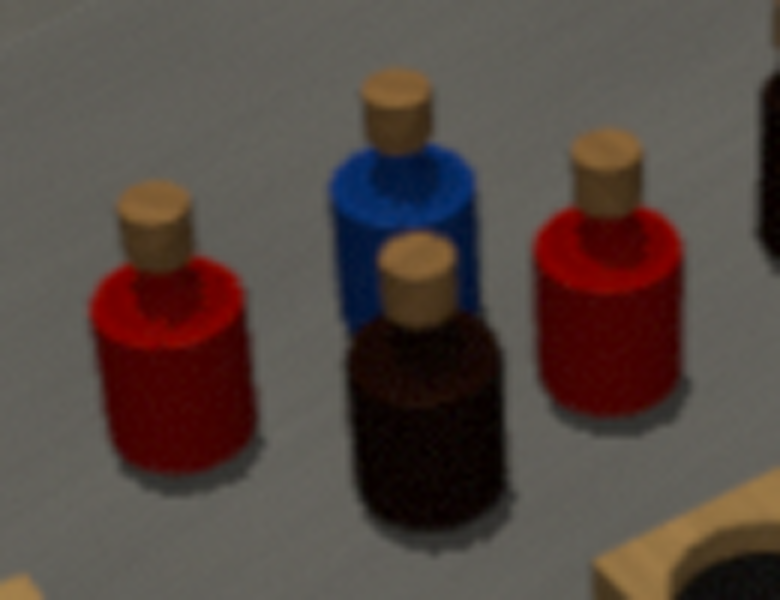

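```bash
cat > plan.py <<'E'
# usage: plan.py x y z yaw_deg(tool x azimuth)  -> dx dy dz rz in current tool axes
import sys
from h import *
from station import status
o=status.get_obs(); r=rot(o['tool_rot']); M=r.as_matrix()
yaw=np.degrees(np.arctan2(M[1,0],M[0,0]))
print('t %.2f tcp'%o['t'],np.round(o['eef_pos'],4),'yaw %.1f'%yaw,'tilt %.2f'%np.degrees(np.arccos(-M[2,2])),'w %.3f'%(o['gripper_width']*.085),'F',np.round(o['contact_force'],1))
for s in ' '.join(sys.argv[1:]).split(','):
    if not s.strip(): continue
    x,y,z,ty=map(float,s.split())
    T=R.from_matrix(np.array([[np.cos(a:=np.radians(ty)),np.sin(a),0],[np.sin(a),-np.cos(a),0],[0,0,-1]]).T.T)
    d=M.T@(np.array([x,y,z])-o['eef_pos']); rv=np.degrees((r.inv()*T).as_rotvec())
    print('shift',d.round(4),'turn',rv.round(1))
E
python3 - <<'E'
from h import *
for k,s,d in [('brown',(305,210),(418,280)),('red1',(159,160),(606,172)),('blue',(133,267),(397,111)),('red2',(317,338),(155,226))]:
    print(k,unproj(*px('sz2',s),.1)[0,:2].round(4),unproj('side',(np.array(d)+.5)/6-.5+[200,185],.1)[0,:2].round(4))
for k,s,d in [('slimnest',(633.5,200),(465,420)),('roundnest',(350,150),(675,196))]:
    print(k,unproj(*px('sz2',s),.022)[0,:2].round(4),unproj(*px('dz2',d),.022)[0,:2].round(4))
E
python3 plan.py 0.4418 -0.2893 0.25 -14
```

```text
brown [0.6054 0.0992] [0.6045 0.0995]
red1 [0.5993 0.0036] [0.6006 0.0043]
blue [0.6884 0.0306] [0.6883 0.0316]
red2 [0.6979 0.1441] [0.6995 0.1446]
slimnest [0.4271 0.2567] [0.4258 0.2565]
roundnest [0.4549 0.072 ] [0.4531 0.0722]
t 0.15 tcp [ 0.2538 -0.625   0.2305] yaw 22.1 tilt 0.08 w 0.085 F [ 0.6  0.1 -0.2]
shift [ 0.3005 -0.2403 -0.0191] turn [-0.1  0.  36.1]
```

```bash
python3 plan.py 0.4418 -0.2893 0.25 60
```

```text
t 0.15 tcp [ 0.2538 -0.625   0.2305] yaw 22.1 tilt 0.08 w 0.085 F [ 0.6  0.1 -0.2]
shift [ 0.3005 -0.2403 -0.0191] turn [ -0.1  -0.  -37.9]
```

```bash
python3 -m jog '0.02 -0.016 -0.019 0 0 -4 0.0854;0.06 -0.048 -0.019 0 0 -12 0.0854;0.1 -0.08 -0.019 0 0 -20 0.0854;0.14 -0.112 -0.019 0 0 -28 0.0854;0.18 -0.144 -0.019 0 0 -36 0.0854' 60; python3 plan.py 0.4418 -0.2893 0.25 60
```

```text
t: 0.65
eef_pos: [0.3647, -0.4266, 0.2502]
tool_rot: [-0.0, 0.873, 0.488, -0.0]
contact_force: [1.8, 0.0, 0.7]
gripper_width: 1.001
t 0.65 tcp [ 0.3647 -0.4266  0.2502] yaw 58.4 tilt 0.01 w 0.085 F [1.8 0.  0.7]
shift [ 0.1573 -0.0062  0.0002] turn [-0.   0.  -1.6]
```

```bash
python3 -m jog '0.045 -0.002 0 0 0 -1.5 0.0854;0.09 -0.004 0 0 0 -1.5 0.0854;0.13 -0.006 0 0 0 -1.5 0.0854;0.154 -0.006 0 0 0 -1.5 0.0854;0.154 -0.006 0 0 0 -1.5 0.0854'; python3 plan.py 0.4418 -0.2893 0.25 60,0.4418 -0.2893 0.097 60; python3 - <<'E'
from station import eyes
from h import *
c=eyes.read_camera('wrist'); addcam('w',c); im=c['image'][:,:,::-1].copy()
print(proj('w',[[.4418,-.2893,.13],[.4418,-.2893,.118]]))
cv2.imwrite('pics/w1.png',im)
E
```

```text
t: 1.15
eef_pos: [0.4427, -0.2905, 0.2504]
tool_rot: [-0.0, 0.866, 0.5, 0.001]
contact_force: [0.0, -0.2, -0.2]
gripper_width: 0.997
t 1.15 tcp [ 0.4427 -0.2905  0.2504] yaw 60.0 tilt 0.10 w 0.085 F [ 0.  -0.2 -0.2]
shift [ 0.0005 -0.0014  0.0004] turn [ 0.  -0.1  0. ]
shift [ 0.0003 -0.0014  0.1534] turn [ 0.  -0.1  0. ]
[[320.56007198 223.39298085]
 [320.62152323 218.70334527]]
```

View pics/w1.png

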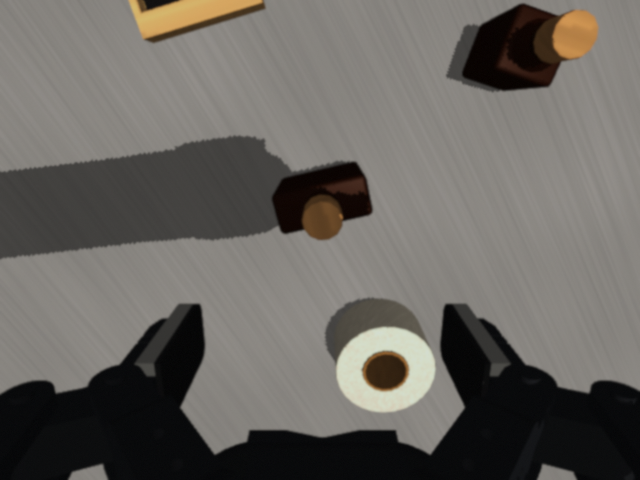

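Wrist view: the flask stopper is at (322,217), against a predicted (321,223). That is within 3 mm, so I'll descend.

```bash
python3 -m jog '0.001 -0.001 0.04 0 0 0 0.0854;0.001 -0.001 0.08 0 0 0 0.0854;0.001 -0.001 0.115 0 0 0 0.0854;0.001 -0.001 0.14 0 0 0 0.0854;0.001 -0.001 0.153 0 0 0 0.0854'; python3 -m jog '0 0 0 0 0 0 0.06;0 0 0 0 0 0 0.04;0 0 0 0 0 0 0.02;0 0 0 0 0 0 0.01;0 0 0 0 0 0 0.01' 60;  python3 -m jog '0 0 0 0 0 0 0.01;0 0 0 0 0 0 0.01' ; python3 plan.py 0.4418 -0.2893 0.097 60; python3 - <<'E'
from station import eyes
from h import *
cv2.imwrite('pics/w2.png',eyes.read_camera('wrist')['image'][:,:,::-1])
cv2.imwrite('pics/d2.png',cv2.resize(eyes.read_camera('side')['image'][120:300,340:540,::-1],None,fx=3,fy=3))
E
```

```text
t: 1.7
eef_pos: [0.4378, -0.2941, 0.0949]
tool_rot: [-0.001, 0.868, 0.496, -0.001]
contact_force: [-0.4, -0.0, 0.7]
gripper_width: 1.0
t: 2.2
eef_pos: [0.4408, -0.2938, 0.0988]
tool_rot: [0.001, 0.868, 0.497, 0.0]
contact_force: [-1.2, 0.5, 5.4]
gripper_width: 0.311
t: 2.4
eef_pos: [0.4409, -0.2938, 0.0988]
tool_rot: [0.001, 0.868, 0.497, 0.0]
contact_force: [-1.6, 0.8, 4.9]
gripper_width: 0.308
t 2.40 tcp [ 0.4409 -0.2938  0.0988] yaw 59.6 tilt 0.14 w 0.026 F [-1.6  0.8  4.9]
shift [ 0.0043 -0.0015  0.0018] turn [ 0.1  0.  -0.4]
```

View pics/w2.png

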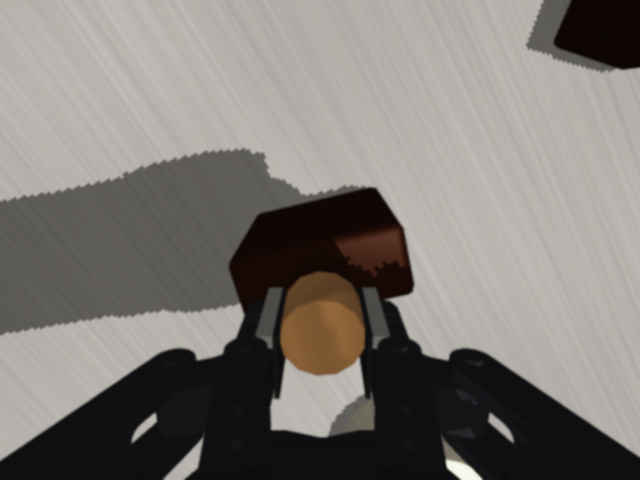

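View pics/d2.png

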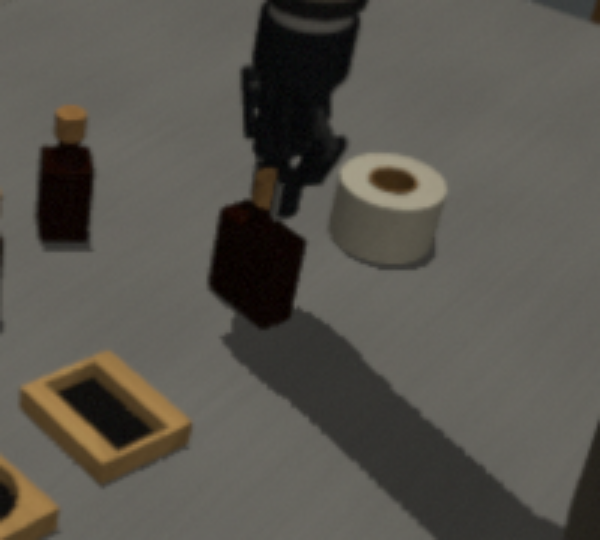

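```bash
python3 -m jog '0 0 0 0 0 0 0.01;0 0 0 0 0 0 0.01;0 0 0 0 0 0 0.01'; python3 - <<'E'
from station import status
o=status.get_obs(); print(o['q'].round(3),o['joint_vel'].round(3),o['joint_torque'].round(1),o['eef_pos'],o['torque'])
E
```

```text
t: 2.8
eef_pos: [0.4408, -0.2938, 0.0988]
tool_rot: [0.001, 0.868, 0.497, 0.0]
contact_force: [-1.6, 0.4, 6.1]
gripper_width: 0.309
[ 0.674  0.424 -0.251  2.004  0.155  0.729 -0.203] [ 0.    -0.001 -0.    -0.    -0.002 -0.001  0.001] [ -0.2 -46.   -1.8 -20.    0.   -0.4   0. ] [ 0.44083948 -0.29375352  0.09882354] [0.07199177 0.21215168 0.00402498]
```

```bash
python3 -m jog '0 0 -0.005 0 0 0 0.01;0 0 -0.015 0 0 0 0.01;0 0 -0.03 0 0 0 0.01;0 0 -0.045 0 0 0 0.01;0 0 -0.055 0 0 0 0.01'; python3 -m jog '0 0 0 0 0 0 0.01;0 0 0 0 0 0 0.01'; python3 plan.py 0.4386 -0.0738 0.15 58; python3 - <<'E'
from station import eyes
from h import *
cv2.imwrite('pics/w3.png',eyes.read_camera('wrist')['image'][:,:,::-1])
cv2.imwrite('pics/s3.png',cv2.resize(eyes.read_camera('scene')['image'][120:280,170:390,::-1],None,fx=3,fy=3))
E
```

```text
t: 3.3
eef_pos: [0.4404, -0.2934, 0.1539]
tool_rot: [0.001, 0.868, 0.497, 0.0]
contact_force: [0.4, -1.3, -2.7]
gripper_width: 0.31
t: 3.5
eef_pos: [0.4399, -0.2932, 0.1523]
tool_rot: [0.0, 0.868, 0.497, -0.0]
contact_force: [-1.5, 0.0, -3.5]
gripper_width: 0.31
t 3.50 tcp [ 0.4399 -0.2932  0.1523] yaw 59.6 tilt 0.01 w 0.026 F [-1.5  0.  -3.5]
shift [ 0.1886 -0.1122  0.0023] turn [0.  0.  1.6]
```

View pics/w3.png

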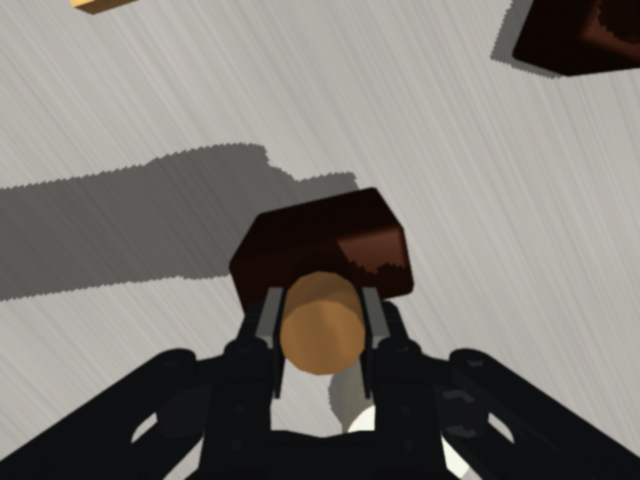

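View pics/s3.png

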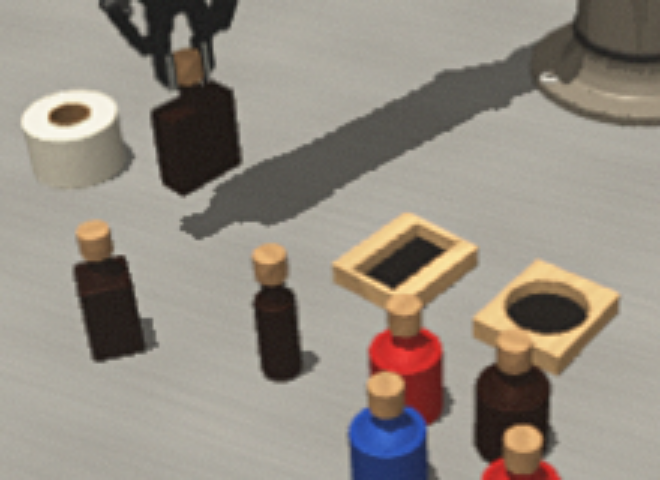

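```bash
python3 - <<'E'
from station import eyes,status
from h import *
c=eyes.read_camera('wrist'); addcam('w',c); o=status.get_obs(); r=rot(o['tool_rot'])
im=c['image'][:,:,::-1].copy(); crop=cv2.resize(im[250:400,240:400],None,fx=5,fy=5,interpolation=cv2.INTER_CUBIC)
zt=-.031
zb=o['eef_pos'][2]+.031
for off in (0,.003,.006):
  P=o['eef_pos']+r.apply([[off,0,zt]])
  print(off,proj('w',P).round(1))
  a=np.linspace(0,2*np.pi,60); P=o['eef_pos']+r.apply(np.c_[off+.014*np.cos(a),.014*np.sin(a),zt+0*a]); 
  uv=((proj('w',P)+.5-[240,250])*5).astype(np.int32); cv2.polylines(crop,[uv],True,(0,255,0) if off==0 else (255,0,0) if off==.006 else (0,0,255),1)
cv2.imwrite('pics/w3z.png',crop)
E
```

```text
0 [[323.2 355.9]]
0.003 [[323.2 347.7]]
0.006 [[323.2 339.3]]
```

View pics/w3z.png

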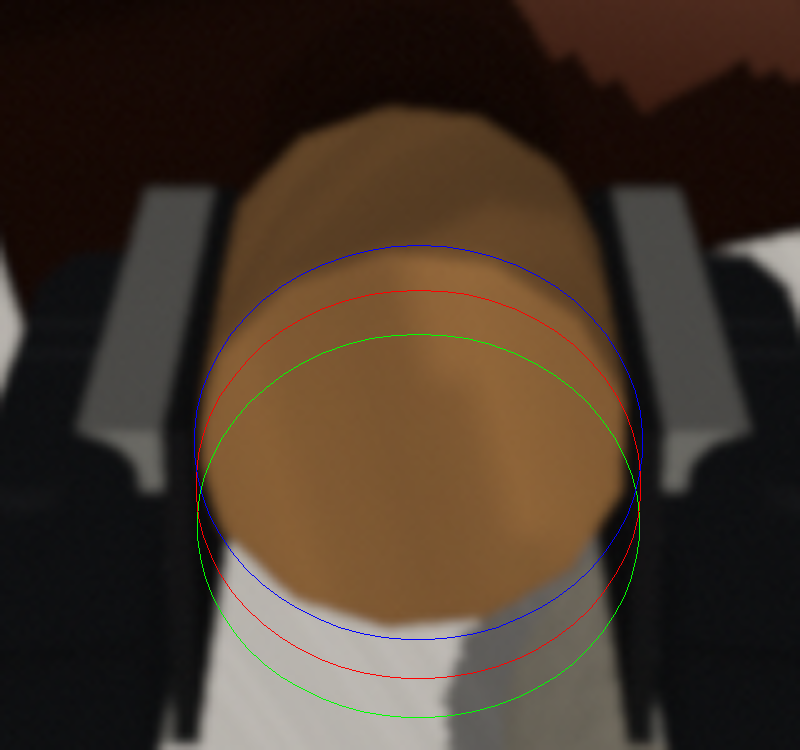

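```bash
python3 plan.py 0.4357 -0.0785 0.152 58
```

```text
t 3.65 tcp [ 0.4396 -0.2929  0.1515] yaw 59.6 tilt 0.09 w 0.026 F [-0.3 -0.3 -3.5]
shift [ 0.183  -0.1118 -0.0003] turn [-0.1  0.   1.6]
```

```bash
python3 -m jog '0.008 -0.005 0 0 0 0.5 0.01;0.025 -0.015 0 0 0 1 0.01;0.045 -0.028 0 0 0 1.6 0.01;0.065 -0.04 0 0 0 1.6 0.01;0.085 -0.052 0 0 0 1.6 0.01'; python3 -m jog '0.02 -0.012 0 0 0 0 0.01;0.04 -0.024 0 0 0 0 0.01;0.06 -0.037 0 0 0 0 0.01;0.08 -0.049 0 0 0 0 0.01;0.092 -0.056 0 0 0 0 0.01'; python3 -m jog '0.006 -0.003 0 0 0 0 0.01;0.006 -0.003 0 0 0 0 0.01;0.006 -0.003 0 0 0 0 0.01'; python3 plan.py 0.4357 -0.0785 0.152 58; python3 - <<'E'
from station import eyes
from h import *
cv2.imwrite('pics/w4.png',eyes.read_camera('wrist')['image'][:,:,::-1])
cv2.imwrite('pics/d4.png',cv2.resize(eyes.read_camera('side')['image'][160:300,310:470,::-1],None,fx=4,fy=4))
E
```

```text
t: 4.15
eef_pos: [0.4378, -0.1918, 0.1519]
tool_rot: [-0.0, 0.875, 0.485, -0.0]
contact_force: [0.8, 0.4, -3.8]
gripper_width: 0.31
t: 4.65
eef_pos: [0.439, -0.0832, 0.1521]
tool_rot: [-0.0, 0.874, 0.486, -0.0]
contact_force: [0.2, -0.6, -3.1]
gripper_width: 0.311
t: 4.95
eef_pos: [0.44, -0.0798, 0.1522]
tool_rot: [0.0, 0.875, 0.485, -0.0]
contact_force: [-0.3, 0.2, -4.0]
gripper_width: 0.312
t 4.95 tcp [ 0.44   -0.0798  0.1522] yaw 58.0 tilt 0.03 w 0.027 F [-0.3  0.2 -4. ]
shift [-0.0012 -0.0043  0.0002] turn [-0.  0. -0.]
```

View pics/w4.png

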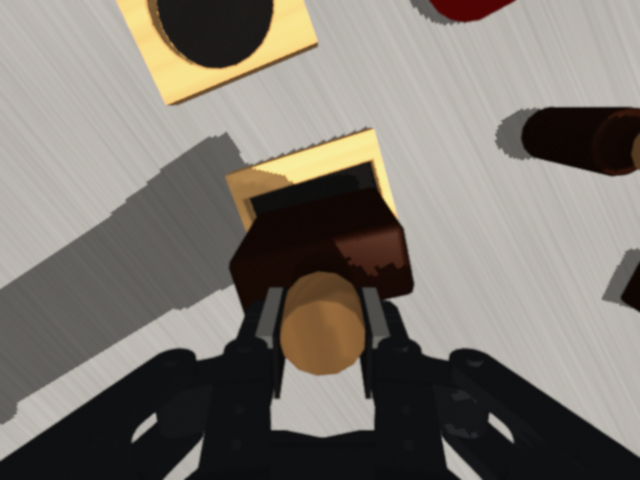

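View pics/d4.png

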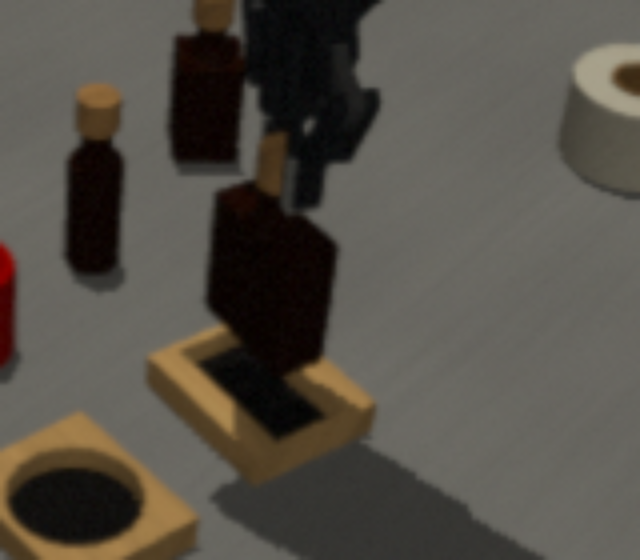

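```bash
python3 - <<'E'
from station import eyes,status
from h import *
c=eyes.read_camera('wrist'); addcam('w',c); o=status.get_obs()
zb=o['eef_pos'][2]-.0988
def seg(a,b,z):
    P=unproj('w',[a,b],z)[:,:2]; d=P[1]-P[0]; print(P.round(4).tolist(),'len %.4f az %.1f'%(np.linalg.norm(d),np.degrees(np.arctan2(d[1],d[0]))))
seg((227,178),(373,128),.022)
seg((257,215),(378,190),zb)
seg((230,265),(401,230),zb+.084)
# overlay predicted boxes
im=c['image'][:,:,::-1].copy()
def rect(x,y,yaw,L,W,z,col):
    a=np.radians(yaw); C=np.array([(L,W),(-L,W),(-L,-W),(L,-W)])/2@np.array([[np.cos(a),np.sin(a)],[-np.sin(a),np.cos(a)]])+[x,y]
    cv2.polylines(im,[proj('w',np.c_[C,[z]*4]).round().astype(np.int32)],True,col,1)
rect(.4386,-.0738,164.2,.104,.088,.022,(0,255,0))
r=rot(o['tool_rot']); p=o['eef_pos']+r.apply([.0055,0,0])
for yw in (164.5,):
  rect(p[0],p[1],yw,.076,.034,zb,(255,0,0)); rect(p[0],p[1],yw,.076,.034,zb+.084,(0,0,255))
cv2.imwrite('pics/w4o.png',im)
E
```

```text
[[0.401, -0.0211], [0.5007, -0.0451]] len 0.1025 az -13.5
[[0.4122, -0.0488], [0.4828, -0.0747]] len 0.0752 az -20.2
[[0.414, -0.049], [0.4815, -0.0734]] len 0.0717 az -19.9
```

View pics/w4o.png

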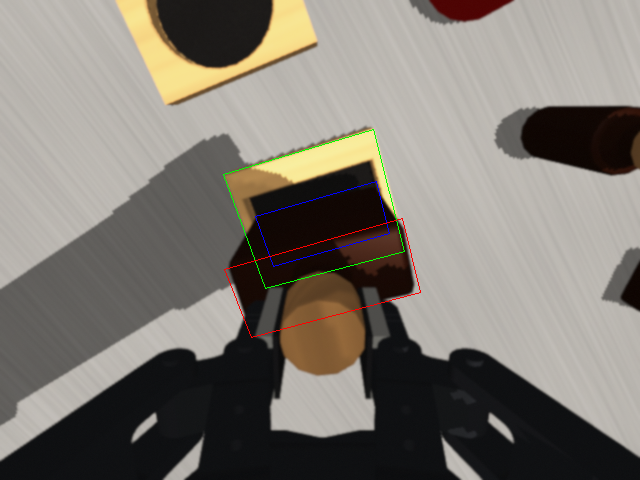

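```bash
python3 -m jog '0 -0.0025 0.003 0 0 -3 0.01;0 -0.0025 0.01 0 0 -5 0.01;0 -0.0025 0.02 0 0 -5 0.01;0 -0.0025 0.03 0 0 -5 0.01;0 -0.0025 0.036 0 0 -5 0.01';python3 -m jog '0 0 0.003 0 0 0 0.01;0 0 0.005 0 0 0 0.01;0 0 0.006 0 0 0 0.01;0 0 0.006 0 0 0 0.01';  python3 plan.py 0.4364 -0.0788 0.1048 63
```

```text
t: 5.6
eef_pos: [0.4374, -0.078, 0.1149]
tool_rot: [-0.001, 0.853, 0.522, -0.001]
contact_force: [0.2, 0.4, -4.2]
gripper_width: 0.312
t: 6.0
eef_pos: [0.4382, -0.0779, 0.1104]
tool_rot: [0.0, 0.853, 0.523, 0.0]
contact_force: [0.1, -1.1, -2.8]
gripper_width: 0.309
t 6.00 tcp [ 0.4382 -0.0779  0.1104] yaw 63.0 tilt 0.01 w 0.026 F [ 0.1 -1.1 -2.8]
shift [-0.0016 -0.0012  0.0056] turn [ 0. -0.  0.]
```

```bash
python3 -m jog '0 0 0.0015 0 0 0 0.01;0 0 0.003 0 0 0 0.01;0 0 0.0045 0 0 0 0.01;0 0 0.0055 0 0 0 0.01;0 0 0.0055 0 0 0 0.01'; python3 - <<'E'
from station import eyes
from h import *
cv2.imwrite('pics/w5.png',eyes.read_camera('wrist')['image'][:,:,::-1])
cv2.imwrite('pics/d5.png',cv2.resize(eyes.read_camera('side')['image'][160:300,310:470,::-1],None,fx=4,fy=4))
E
```

```text
t: 6.5
eef_pos: [0.4381, -0.0779, 0.1049]
tool_rot: [0.0, 0.853, 0.523, -0.0]
contact_force: [-1.4, 0.2, -0.6]
gripper_width: 0.307
```

View pics/w5.png

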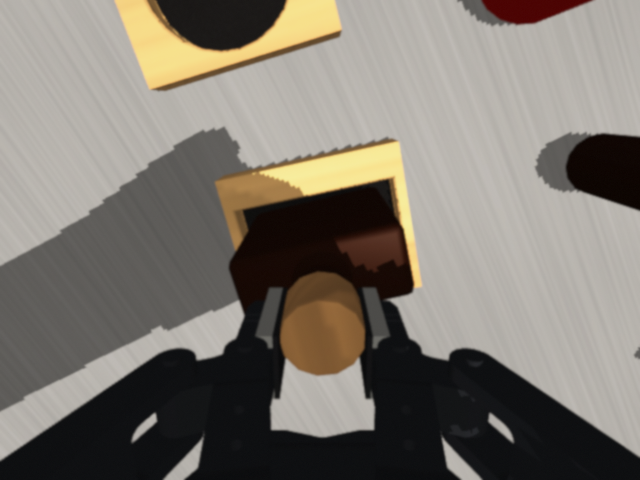

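View pics/d5.png

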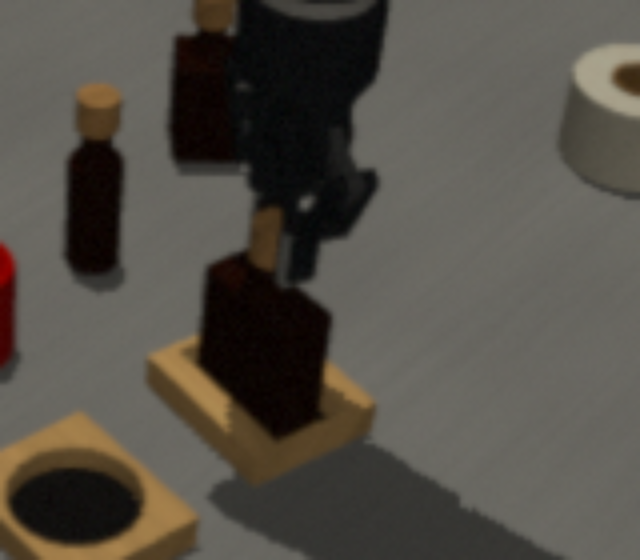

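The flask is seated: the load fell from -3.5 to -0.6 N, and it lines up with the recess in both views. I'll release it and go up.

```bash
python3 -m jog '0 0 0.0005 0 0 0 0.02;0 0 0.0005 0 0 0 0.035;0 0 0.0005 0 0 0 0.05;0 0 0.0005 0 0 0 0.0854;0 0 0.0005 0 0 0 0.0854'; python3 -m jog '0 0 -0.01 0 0 0 0.0854;0 0 -0.03 0 0 0 0.0854;0 0 -0.07 0 0 0 0.0854;0 0 -0.11 0 0 0 0.0854;0 0 -0.145 0 0 0 0.0854'; python3 plan.py 0.6013 -0.1148 0.25 80; python3 - <<'E'
from station import eyes
from h import *
cv2.imwrite('pics/w6.png',eyes.read_camera('wrist')['image'][:,:,::-1])
cv2.imwrite('pics/d6.png',cv2.resize(eyes.read_camera('side')['image'][160:300,310:470,::-1],None,fx=4,fy=4))
E
```

```text
t: 7.1
eef_pos: [0.4382, -0.078, 0.1043]
tool_rot: [0.0, 0.853, 0.523, 0.0]
contact_force: [-0.0, 0.0, -0.2]
gripper_width: 0.9
t: 7.6
eef_pos: [0.4382, -0.0777, 0.252]
tool_rot: [0.0, 0.853, 0.523, 0.001]
contact_force: [0.2, -0.0, -0.3]
gripper_width: 0.999
t 7.60 tcp [ 0.4382 -0.0777  0.252 ] yaw 63.0 tilt 0.09 w 0.085 F [ 0.2 -0.  -0.3]
shift [0.0409 0.1622 0.0023] turn [  0.1  -0.  -17. ]
```

View pics/w6.png

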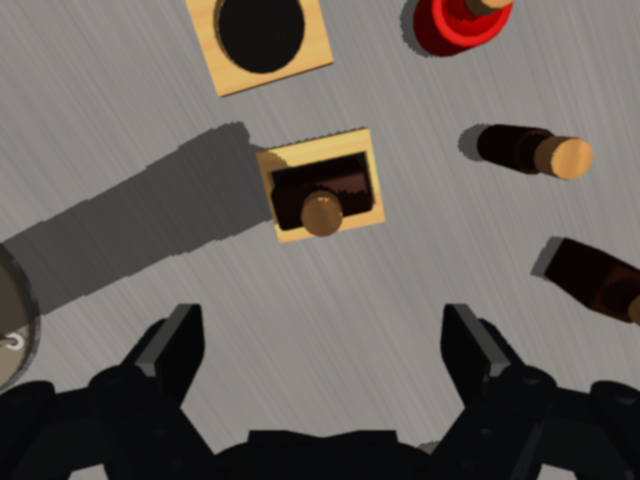

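View pics/d6.png

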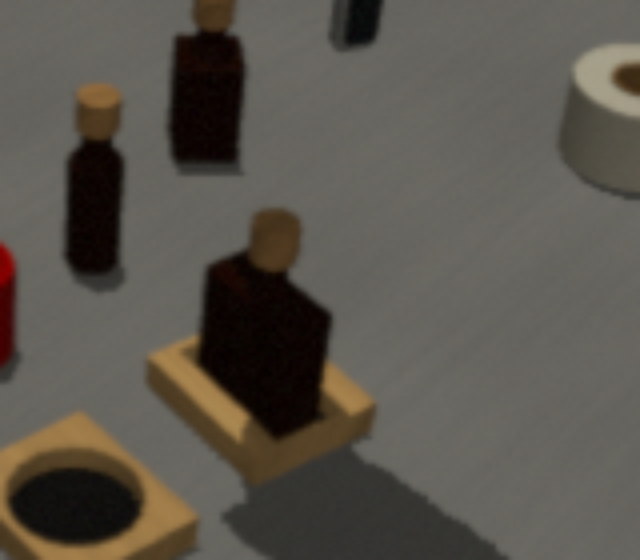

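```bash
python3 -m jog '0.005 0.022 0 0 0 -4 0.0854;0.015 0.062 0 0 0 -9 0.0854;0.026 0.102 0 0 0 -14 0.0854;0.036 0.142 0 0 0 -17 0.0854;0.042 0.162 0.002 0 0 -17 0.0854'; python3 -m jog '0 0 0.03 0 0 0 0.0854;0 0 0.06 0 0 0 0.0854;0 0 0.075 0 0 0 0.0854;0 0 0.075 0 0 0 0.0854';  python3 plan.py 0.6014 -0.1138 0.093 80
```

```text
t: 8.2
eef_pos: [0.6039, -0.115, 0.2468]
tool_rot: [0.0, 0.766, 0.643, 0.0]
contact_force: [-1.7, 0.2, 0.0]
gripper_width: 1.002
t: 8.6
eef_pos: [0.5996, -0.1139, 0.1699]
tool_rot: [-0.002, 0.766, 0.643, -0.002]
contact_force: [-0.1, -0.1, -0.4]
gripper_width: 1.001
t 8.60 tcp [ 0.5996 -0.1139  0.1699] yaw 80.0 tilt 0.29 w 0.085 F [-0.1 -0.1 -0.4]
shift [0.0004 0.0021 0.0769] turn [-0.3  0.   0. ]
```

```bash
python3 -m jog '0 0.001 0.02 0 0 0 0.0854;0 0.002 0.045 0 0 0 0.0854;0 0.002 0.065 0 0 0 0.0854;0 0.002 0.076 0 0 0 0.0854;0 0.002 0.076 0 0 0 0.0854'; python3 plan.py 0.6014 -0.1138 0.093 80;python3 - <<'E'
from station import eyes
from h import *
cv2.imwrite('pics/w7.png',eyes.read_camera('wrist')['image'][:,:,::-1])
E
```

```text
t: 9.1
eef_pos: [0.6031, -0.1143, 0.0961]
tool_rot: [-0.0, 0.766, 0.643, -0.0]
contact_force: [-0.7, -0.0, -0.5]
gripper_width: 1.001
t 9.10 tcp [ 0.6031 -0.1143  0.0961] yaw 80.0 tilt 0.06 w 0.085 F [-0.7 -0.  -0.5]
shift [ 0.0002 -0.0018  0.0031] turn [-0.1  0.   0. ]
```

View pics/w7.png

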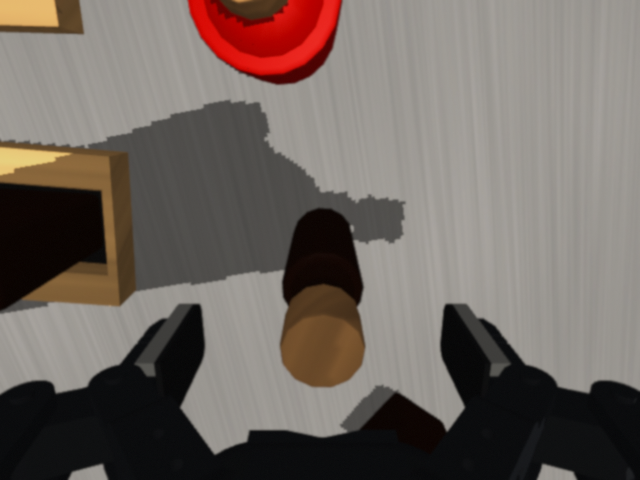

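```bash
python3 -m jog '0.002 0 0.001 0 0 0 0.06;0.002 0 0.001 0 0 0 0.045;0.002 0 0.001 0 0 0 0.03;0.002 0 0.001 0 0 0 0.01;0.002 0 0.001 0 0 0 0.01' 60; python3 -m jog '0 0 0 0 0 0 0.01;0 0 0 0 0 0 0.01';python3 plan.py; python3 -m jog '0 0 -0.005 0 0 0 0.01;0 0 -0.015 0 0 0 0.01;0 0 -0.035 0 0 0 0.01;0 0 -0.06 0 0 0 0.01;0 0 -0.09 0 0 0 0.01';python3 -m jog '0 0 -0.025 0 0 0 0.01;0 0 -0.045 0 0 0 0.01;0 0 -0.05 0 0 0 0.01';python3 plan.py 0.4265 0.2566 0.235 80;python3 - <<'E'
from station import eyes,status
from h import *
c=eyes.read_camera('wrist'); addcam('w',c); o=status.get_obs(); r=rot(o['tool_rot'])
im=c['image'][:,:,::-1].copy(); 
for off in (0,.003,.006):
  a=np.linspace(0,2*np.pi,60); P=o['eef_pos']+r.apply(np.c_[off+.014*np.cos(a),.014*np.sin(a),-.031+0*a]); 
  cv2.polylines(im,[proj('w',P).round().astype(np.int32)],True,(0,255,0) if off==0 else (255,0,0) if off==.006 else (0,0,255),1)
cv2.imwrite('pics/w8.png',im)
E
```

```text
t: 9.65
eef_pos: [0.6042, -0.1125, 0.096]
tool_rot: [0.0, 0.766, 0.643, 0.0]
contact_force: [-1.8, 0.1, 4.2]
gripper_width: 0.307
t: 9.85
eef_pos: [0.6042, -0.1124, 0.0961]
tool_rot: [0.0, 0.766, 0.643, 0.0]
contact_force: [-1.4, 0.5, 5.5]
gripper_width: 0.311
t 9.85 tcp [ 0.6042 -0.1124  0.0961] yaw 80.0 tilt 0.05 w 0.026 F [-1.4  0.5  5.5]
t: 10.35
eef_pos: [0.6029, -0.1123, 0.1858]
tool_rot: [-0.001, 0.766, 0.643, -0.001]
contact_force: [-0.1, -0.6, -2.0]
gripper_width: 0.31
t: 10.65
eef_pos: [0.6051, -0.1124, 0.2384]
tool_rot: [0.002, 0.766, 0.643, 0.002]
contact_force: [0.1, 0.0, -0.9]
gripper_width: 0.309
t 10.65 tcp [ 0.6051 -0.1124  0.2384] yaw 80.0 tilt 0.26 w 0.026 F [ 0.1  0.  -0.9]
shift [ 0.3324 -0.2399  0.0023] turn [ 0.3 -0.   0. ]
```

View pics/w8.png

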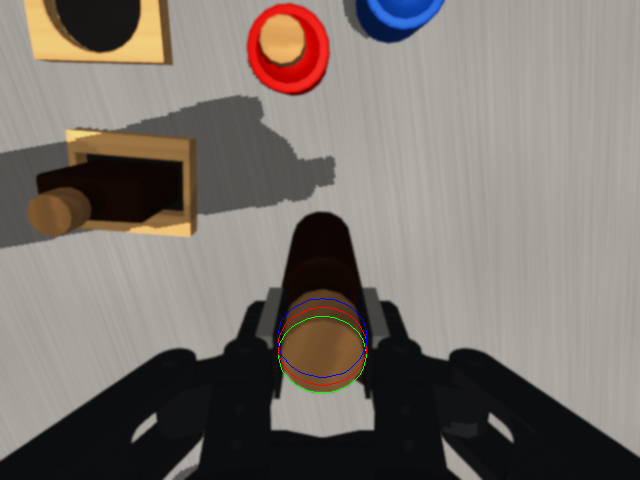

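```bash
python3 -m jog '0.008 -0.006 0 0 0 0 0.01;0.025 -0.018 0 0 0 0 0.01;0.05 -0.036 0 0 0 0 0.01;0.075 -0.054 0 0 0 0 0.01;0.1 -0.072 0 0 0 0 0.01'; python3 -m jog '0.025 -0.018 0 0 0 0 0.01;0.05 -0.036 0 0 0 0 0.01;0.075 -0.054 0 0 0 0 0.01;0.1 -0.072 0 0 0 0 0.01;0.125 -0.09 0 0 0 0 0.01';python3 plan.py 0.4264 0.2556 0.235 80
```

```text
t: 11.2
eef_pos: [0.5478, 0.0015, 0.234]
tool_rot: [-0.001, 0.765, 0.643, -0.001]
contact_force: [0.1, -0.1, -2.0]
gripper_width: 0.309
t: 11.7
eef_pos: [0.4804, 0.1395, 0.2341]
tool_rot: [-0.001, 0.765, 0.644, -0.001]
contact_force: [0.8, 0.7, -1.7]
gripper_width: 0.308
t 11.70 tcp [0.4804 0.1395 0.2341] yaw 80.1 tilt 0.14 w 0.026 F [ 0.8  0.7 -1.7]
shift [ 0.1051 -0.0731 -0.0008] turn [-0.1  0.1  0.1]
```

```bash
python3 -m jog '0.022 -0.015 0 0 0 0 0.01;0.045 -0.031 0 0 0 0 0.01;0.067 -0.047 0 0 0 0 0.01;0.085 -0.06 0 0 0 0 0.01;0.097 -0.068 0 0 0 0 0.01'; python3 -m jog '0.005 -0.003 0.015 0 0 0 0.01;0.005 -0.003 0.04 0 0 0 0.01;0.005 -0.003 0.065 0 0 0 0.01;0.005 -0.003 0.08 0 0 0 0.01;0.005 -0.003 0.085 0 0 0 0.01';python3 -m jog '0 0 0 0 0 0 0.01';python3 plan.py 0.4264 0.2556 0.1021 80;python3 - <<'E'
from station import eyes
from h import *
c=eyes.read_camera('wrist'); addcam('w',c); im=c['image'][:,:,::-1].copy()
a=np.linspace(0,2*np.pi,60); P=np.c_[.4265+.026*np.cos(a),.2566+.026*np.sin(a),.022+0*a]
cv2.polylines(im,[proj('w',P).round().astype(np.int32)],True,(0,255,0),1)
cv2.imwrite('pics/w9.png',im)
cv2.imwrite('pics/d9.png',cv2.resize(eyes.read_camera('side')['image'][230:380,200:340,::-1],None,fx=4,fy=4))
E
```

```text
t: 12.2
eef_pos: [0.4296, 0.247, 0.2342]
tool_rot: [-0.001, 0.765, 0.644, -0.001]
contact_force: [0.2, -0.3, -1.3]
gripper_width: 0.308
t: 12.7
eef_pos: [0.4278, 0.2498, 0.1478]
tool_rot: [-0.001, 0.765, 0.644, -0.003]
contact_force: [0.6, 0.2, -1.4]
gripper_width: 0.309
t: 12.8
eef_pos: [0.4293, 0.2503, 0.1494]
tool_rot: [-0.0, 0.766, 0.643, -0.001]
contact_force: [0.5, 0.3, -1.3]
gripper_width: 0.308
t 12.80 tcp [0.4293 0.2503 0.1494] yaw 80.1 tilt 0.15 w 0.026 F [ 0.5  0.3 -1.3]
shift [ 0.0048 -0.0037  0.0473] turn [-0.1  0.1  0.1]
```

View pics/w9.png

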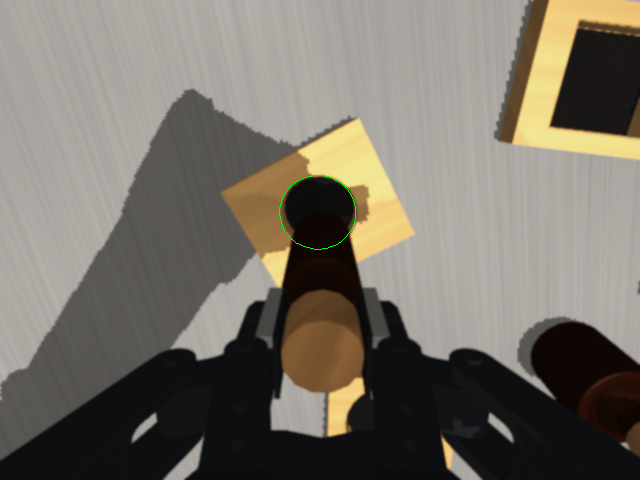

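View pics/d9.png

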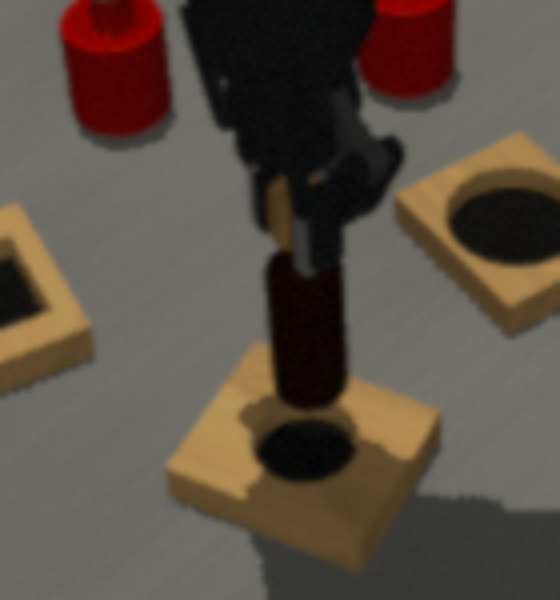

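```bash
python3 -m jog '0.003 -0.002 0.004 0 0 0 0.01;0.005 -0.003 0.012 0 0 0 0.01;0.005 -0.003 0.022 0 0 0 0.01;0.005 -0.003 0.03 0 0 0 0.01;0.005 -0.003 0.036 0 0 0 0.01'; python3 -m jog '0 0 0.002 0 0 0 0.01;0 0 0.004 0 0 0 0.01;0 0 0.004 0 0 0 0.01'; python3 plan.py 0.4264 0.2556 0.1021 80
```

```text
t: 13.4
eef_pos: [0.4286, 0.2551, 0.1132]
tool_rot: [-0.0, 0.766, 0.643, -0.001]
contact_force: [1.0, -0.9, -2.4]
gripper_width: 0.311
t: 13.7
eef_pos: [0.429, 0.2555, 0.1102]
tool_rot: [-0.0, 0.766, 0.643, -0.0]
contact_force: [-0.6, 0.0, -1.4]
gripper_width: 0.311
t 13.70 tcp [0.429  0.2555 0.1102] yaw 80.0 tilt 0.01 w 0.026 F [-0.6  0.  -1.4]
shift [-0.0004 -0.0026  0.0081] turn [-0.  0.  0.]
```

```bash
python3 -m jog '0 -0.001 0.002 0 0 0 0.01;0 -0.002 0.004 0 0 0 0.01;0 -0.002 0.006 0 0 0 0.01;0 -0.002 0.0075 0 0 0 0.01;0 -0.002 0.0075 0 0 0 0.01'; python3 plan.py 0.4264 0.2556 0.1021 80; python3 - <<'E'
from station import eyes
from h import *
cv2.imwrite('pics/d10.png',cv2.resize(eyes.read_camera('side')['image'][230:380,200:340,::-1],None,fx=4,fy=4))
E
```

```text
t: 14.2
eef_pos: [0.4269, 0.2557, 0.1026]
tool_rot: [0.0, 0.766, 0.643, -0.0]
contact_force: [-0.0, -0.1, -1.1]
gripper_width: 0.307
t 14.20 tcp [0.4269 0.2557 0.1026] yaw 80.0 tilt 0.02 w 0.026 F [-0.  -0.1 -1.1]
shift [-0.0002 -0.0005  0.0005] turn [-0.  0.  0.]
```

View pics/d10.png

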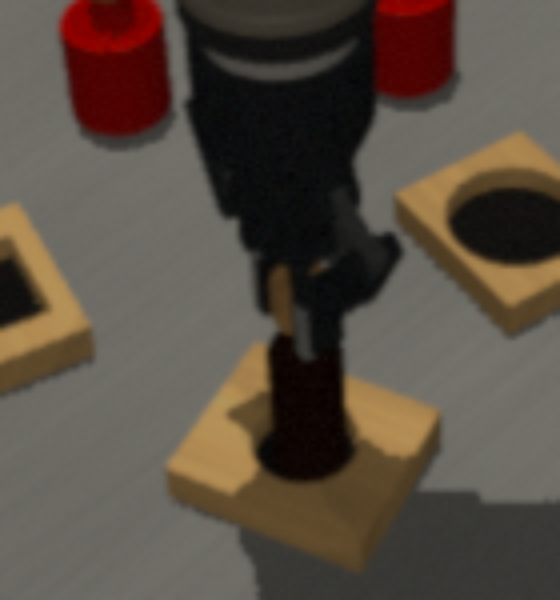

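```bash
python3 -m jog '0 0 0.001 0 0 0 0.01;0 0 0.001 0 0 0 0.02;0 0 0.001 0 0 0 0.035;0 0 0.001 0 0 0 0.0854;0 0 0.001 0 0 0 0.0854'; python3 -m jog '0 0 -0.01 0 0 0 0.0854;0 0 -0.03 0 0 0 0.0854;0 0 -0.07 0 0 0 0.0854;0 0 -0.11 0 0 0 0.0854;0 0 -0.145 0 0 0 0.0854';  python3 plan.py 0.605 0.1006 0.24 80; python3 - <<'E'
from station import eyes
from h import *
cv2.imwrite('pics/w11.png',eyes.read_camera('wrist')['image'][:,:,::-1])
E
```

```text
t: 14.75
eef_pos: [0.4271, 0.2559, 0.1019]
tool_rot: [0.0, 0.766, 0.643, 0.0]
contact_force: [-1.0, -0.5, -0.5]
gripper_width: 0.737
t: 15.25
eef_pos: [0.4269, 0.2562, 0.2495]
tool_rot: [0.0, 0.766, 0.643, 0.001]
contact_force: [1.0, 0.5, 0.2]
gripper_width: 1.003
t 15.25 tcp [0.4269 0.2562 0.2495] yaw 80.0 tilt 0.08 w 0.085 F [1.  0.5 0.2]
shift [-0.1224  0.2023  0.0096] turn [ 0.1 -0.1  0. ]
```

View pics/w11.png

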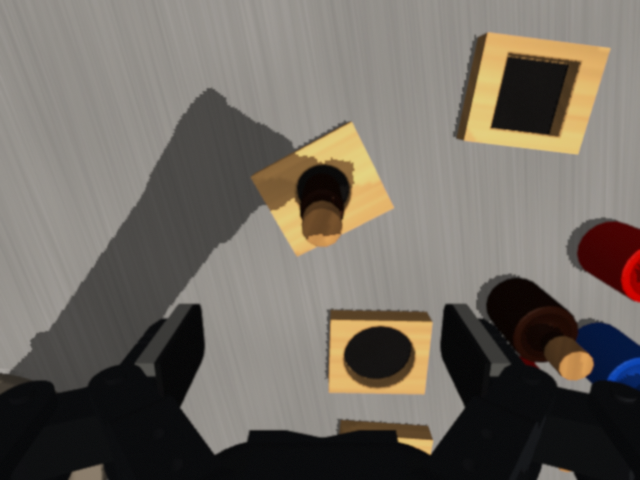

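```bash
python3 -m jog '-0.012 0.02 0 0 0 0 0.0854;-0.036 0.06 0 0 0 0 0.0854;-0.06 0.1 0 0 0 0 0.0854;-0.085 0.14 0 0 0 0 0.0854;-0.108 0.178 0 0 0 0 0.0854'; python3 -m jog '-0.0145 0.024 0.02 0 0 0 0.0854;-0.0145 0.024 0.05 0 0 0 0.0854;-0.0145 0.024 0.075 0 0 0 0.0854;-0.0145 0.024 0.085 0 0 0 0.0854;-0.0145 0.024 0.085 0 0 0 0.0854'; python3 plan.py 0.605 0.1006 0.081 80;  python3 - <<'E'
from station import eyes
from h import *
cv2.imwrite('pics/w12.png',eyes.read_camera('wrist')['image'][:,:,::-1])
E
```

```text
t: 15.8
eef_pos: [0.5849, 0.1169, 0.2474]
tool_rot: [0.0, 0.766, 0.643, 0.0]
contact_force: [-0.0, 0.2, 0.3]
gripper_width: 1.002
t: 16.3
eef_pos: [0.6038, 0.1001, 0.1608]
tool_rot: [-0.001, 0.766, 0.643, -0.001]
contact_force: [0.2, -1.0, 0.3]
gripper_width: 1.002
t 16.30 tcp [0.6038 0.1001 0.1608] yaw 80.0 tilt 0.15 w 0.085 F [ 0.2 -1.   0.3]
shift [0.0008 0.0013 0.0798] turn [-0.1  0.   0. ]
```

View pics/w12.png

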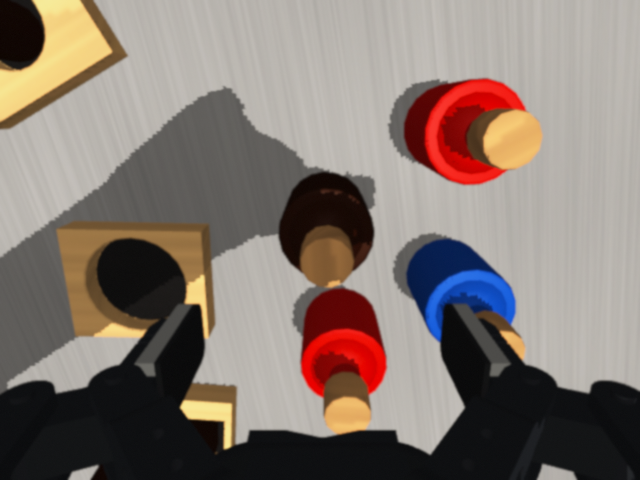

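```bash
python3 -m jog '0.001 0.001 0.02 0 0 0 0.0854;0.002 0.002 0.045 0 0 0 0.0854;0.002 0.002 0.065 0 0 0 0.0854;0.002 0.002 0.078 0 0 0 0.0854;0.002 0.002 0.078 0 0 0 0.0854'; python3 plan.py 0.605 0.1006 0.081 80;  python3 - <<'E'
from station import eyes,status
from h import *
c=eyes.read_camera('wrist'); addcam('w',c); o=status.get_obs(); r=rot(o['tool_rot'])
im=c['image'][:,:,::-1].copy(); 
for off in (0,.003,.006):
  a=np.linspace(0,2*np.pi,60); P=o['eef_pos']+r.apply(np.c_[off+.014*np.cos(a),.014*np.sin(a),-.031+0*a]); 
  cv2.polylines(im,[proj('w',P).round().astype(np.int32)],True,(0,255,0) if off==0 else (255,0,0) if off==.006 else (0,0,255),1)
cv2.imwrite('pics/w13.png',im)
E
```

```text
t: 16.85
eef_pos: [0.6066, 0.1018, 0.0834]
tool_rot: [-0.0, 0.766, 0.643, -0.001]
contact_force: [-0.2, 0.3, 0.2]
gripper_width: 1.002
t 16.85 tcp [0.6066 0.1018 0.0834] yaw 80.0 tilt 0.07 w 0.085 F [-0.2  0.3  0.2]
shift [-0.0015 -0.0014  0.0024] turn [-0.1  0.   0. ]
```

View pics/w13.png

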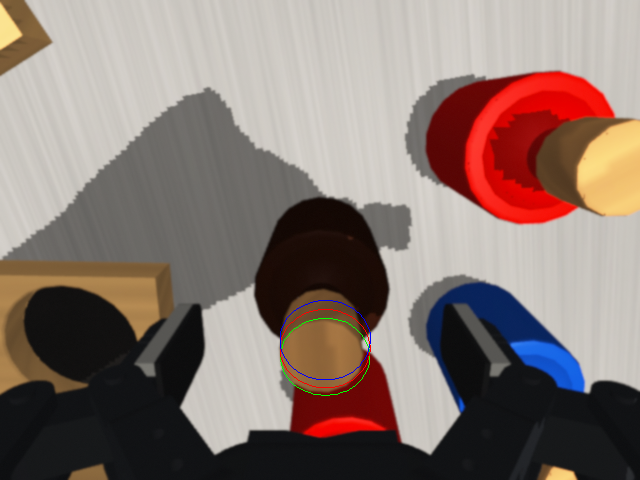

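```bash
python3 -m jog '0 0 0.001 0 0 0 0.06;0 0 0.001 0 0 0 0.045;0 0 0.001 0 0 0 0.03;0 0 0.001 0 0 0 0.01;0 0 0.001 0 0 0 0.01' 60; python3 -m jog '0 0 0 0 0 0 0.01;0 0 0 0 0 0 0.01';python3 plan.py; python3 -m jog '0 0 -0.005 0 0 0 0.01;0 0 -0.015 0 0 0 0.01;0 0 -0.035 0 0 0 0.01;0 0 -0.06 0 0 0 0.01;0 0 -0.09 0 0 0 0.01';python3 -m jog '0 0 -0.025 0 0 0 0.01;0 0 -0.045 0 0 0 0.01;0 0 -0.05 0 0 0 0.01;0 0 -0.05 0 0 0 0.01';python3 plan.py 0.4538 0.0711 0.215 80;python3 - <<'E'
from station import eyes,status
from h import *
c=eyes.read_camera('wrist'); addcam('w',c); o=status.get_obs(); r=rot(o['tool_rot'])
im=c['image'][:,:,::-1].copy(); 
for off in (0,.003,.006):
  a=np.linspace(0,2*np.pi,60); P=o['eef_pos']+r.apply(np.c_[off+.014*np.cos(a),.014*np.sin(a),-.031+0*a]); 
  cv2.polylines(im,[proj('w',P).round().astype(np.int32)],True,(0,255,0) if off==0 else (255,0,0) if off==.006 else (0,0,255),1)
cv2.imwrite('pics/w14.png',im)
E
```

```text
t: 17.4
eef_pos: [0.6072, 0.102, 0.0835]
tool_rot: [0.0, 0.766, 0.643, 0.0]
contact_force: [-2.1, -0.5, 5.2]
gripper_width: 0.307
t: 17.6
eef_pos: [0.6071, 0.102, 0.0835]
tool_rot: [0.0, 0.766, 0.643, 0.0]
contact_force: [-1.5, -0.4, 5.8]
gripper_width: 0.309
t 17.60 tcp [0.6071 0.102  0.0835] yaw 80.0 tilt 0.03 w 0.026 F [-1.5 -0.4  5.8]
t: 18.1
eef_pos: [0.606, 0.1014, 0.173]
tool_rot: [-0.001, 0.766, 0.643, -0.001]
contact_force: [0.8, -0.5, -3.7]
gripper_width: 0.307
t: 18.5
eef_pos: [0.6071, 0.1017, 0.2233]
tool_rot: [0.0, 0.766, 0.643, 0.0]
contact_force: [1.0, -0.6, -4.0]
gripper_width: 0.308
t 18.50 tcp [0.6071 0.1017 0.2233] yaw 80.0 tilt 0.06 w 0.026 F [ 1.  -0.6 -4. ]
shift [-0.0568 -0.1457  0.0081] turn [ 0.1 -0.  -0. ]
```

View pics/w14.png

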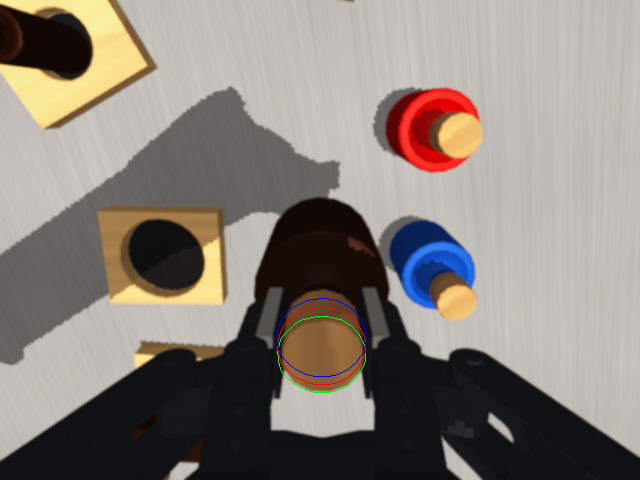

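```bash
python3 -m jog '-0.002 -0.006 0 0 0 0 0.01;-0.008 -0.021 0 0 0 0 0.01;-0.017 -0.044 0 0 0 0 0.01;-0.027 -0.068 0 0 0 0 0.01;-0.036 -0.092 0 0 0 0 0.01'; python3 -m jog '-0.009 -0.023 0 0 0 0 0.01;-0.016 -0.041 0.01 0 0 0 0.01;-0.021 -0.053 0.03 0 0 0 0.01;-0.021 -0.053 0.055 0 0 0 0.01;-0.021 -0.053 0.075 0 0 0 0.01'; python3 -m jog '0 0 0.008 0 0 0 0.01;0 0 0.01 0 0 0 0.01;0 0 0.01 0 0 0 0.01'; python3 plan.py 0.4538 0.0711 0.0895 80;python3 - <<'E'
from station import eyes
from h import *
c=eyes.read_camera('wrist'); addcam('w',c); im=c['image'][:,:,::-1].copy()
a=np.linspace(0,2*np.pi,60); P=np.c_[.4540+.038*np.cos(a),.0721+.038*np.sin(a),.022+0*a]
cv2.polylines(im,[proj('w',P).round().astype(np.int32)],True,(0,255,0),1)
cv2.imwrite('pics/w15.png',im)
cv2.imwrite('pics/d15.png',cv2.resize(eyes.read_camera('side')['image'][190:320,270:410,::-1],None,fx=4,fy=4))
E
```

```text
t: 19.05
eef_pos: [0.5079, 0.0817, 0.2213]
tool_rot: [-0.001, 0.766, 0.643, -0.001]
contact_force: [0.3, -0.2, -2.7]
gripper_width: 0.306
t: 19.55
eef_pos: [0.4524, 0.0702, 0.146]
tool_rot: [-0.0, 0.766, 0.643, -0.001]
contact_force: [0.3, -0.4, -4.6]
gripper_width: 0.31
t: 19.85
eef_pos: [0.4543, 0.0709, 0.1379]
tool_rot: [-0.0, 0.766, 0.643, -0.0]
contact_force: [-0.2, -0.8, -3.7]
gripper_width: 0.307
t 19.85 tcp [0.4543 0.0709 0.1379] yaw 80.0 tilt 0.02 w 0.026 F [-0.2 -0.8 -3.7]
shift [ 0.0001 -0.0005  0.0484] turn [-0. -0.  0.]
```

View pics/w15.png

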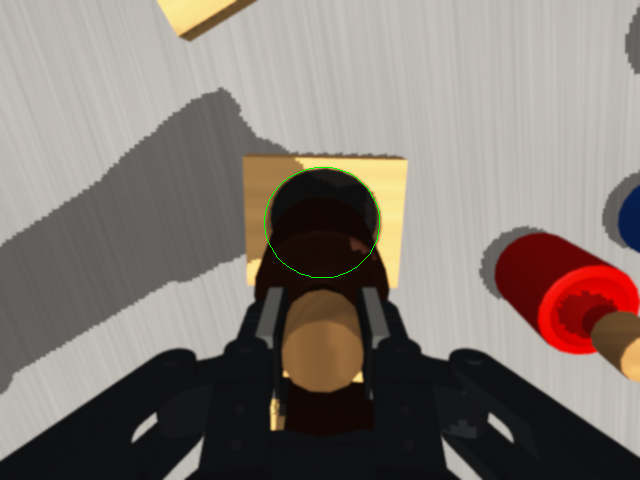

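View pics/d15.png

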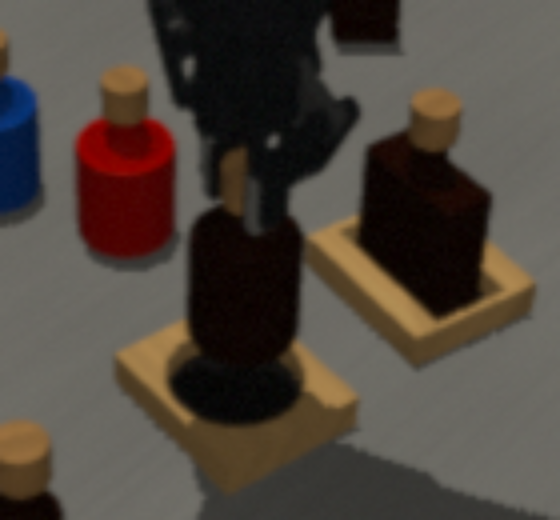

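```bash
python3 -m jog '0 0 0.004 0 0 0 0.01;0 0 0.012 0 0 0 0.01;0 0 0.022 0 0 0 0.01;0 0 0.032 0 0 0 0.01;0 0 0.038 0 0 0 0.01'; python3 -m jog '0 0 0.003 0 0 0 0.01;0 0 0.006 0 0 0 0.01;0 0 0.008 0 0 0 0.01;0 0 0.0095 0 0 0 0.01;0 0 0.0095 0 0 0 0.01'; python3 plan.py 0.4538 0.0711 0.0895 80;python3 - <<'E'
from station import eyes
from h import *
c=eyes.read_camera('wrist'); 
cv2.imwrite('pics/w16.png',c['image'][:,:,::-1])
E
```

```text
t: 20.45
eef_pos: [0.4536, 0.0707, 0.0984]
tool_rot: [-0.0, 0.766, 0.643, -0.001]
contact_force: [0.8, 0.1, -3.7]
gripper_width: 0.309
t: 20.95
eef_pos: [0.4544, 0.0708, 0.0903]
tool_rot: [0.0, 0.766, 0.643, 0.0]
contact_force: [0.8, 0.1, -3.9]
gripper_width: 0.308
t 20.95 tcp [0.4544 0.0708 0.0903] yaw 80.0 tilt 0.01 w 0.026 F [ 0.8  0.1 -3.9]
shift [ 0.0002 -0.0006  0.0008] turn [0. 0. 0.]
```

View pics/w16.png

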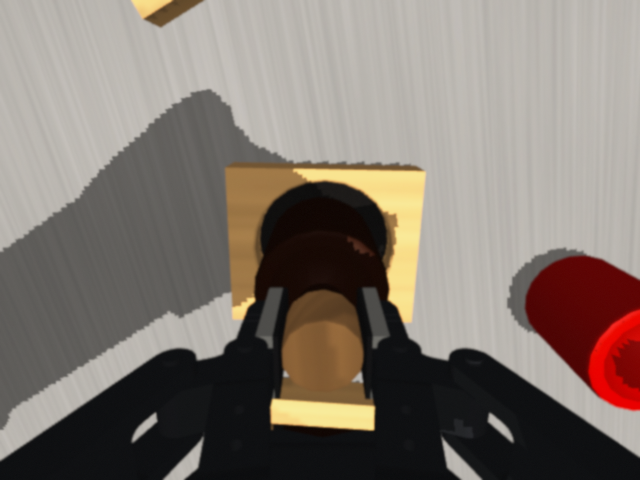

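```bash
python3 -m jog '0 0.0005 0.0005 0 0 0 0.01;0 0.0005 0.001 0 0 0 0.01;0 0.0005 0.0015 0 0 0 0.01;0 0.0005 0.0015 0 0 0 0.01'
```

```text
t: 21.4
eef_pos: [0.4551, 0.0709, 0.0895]
tool_rot: [0.0, 0.766, 0.643, 0.0]
contact_force: [-2.4, 0.6, 4.5]
gripper_width: 0.312
```

On the floor: force is now +4.5 N, at the predicted height of 0.0895. I'll release and head for the square bottle.

```bash
python3 -m jog '0 0 -0.0005 0 0 0 0.02;0 0 -0.0005 0 0 0 0.035;0 0 -0.0005 0 0 0 0.0854;0 0 -0.0005 0 0 0 0.0854;0 0 -0.0005 0 0 0 0.0854'; python3 -m jog '0 0 -0.01 0 0 0 0.0854;0 0 -0.03 0 0 0 0.0854;0 0 -0.07 0 0 0 0.0854;0 0 -0.11 0 0 0 0.0854;0 0 -0.15 0 0 0 0.0854';  python3 plan.py 0.6305 -0.2648 0.25 60; python3 - <<'E'
from station import eyes
from h import *
cv2.imwrite('pics/w17.png',eyes.read_camera('wrist')['image'][:,:,::-1])
E
```

```text
t: 21.9
eef_pos: [0.455, 0.0708, 0.0894]
tool_rot: [0.0, 0.766, 0.643, 0.0]
contact_force: [0.2, 0.6, 0.6]
gripper_width: 0.897
t: 22.4
eef_pos: [0.4544, 0.0709, 0.2415]
tool_rot: [-0.0, 0.766, 0.643, 0.0]
contact_force: [0.8, -0.4, -0.5]
gripper_width: 1.0
t 22.40 tcp [0.4544 0.0709 0.2415] yaw 80.0 tilt 0.02 w 0.085 F [ 0.8 -0.4 -0.5]
shift [-0.3002  0.2315 -0.0085] turn [ 0. -0. 20.]
```

View pics/w17.png

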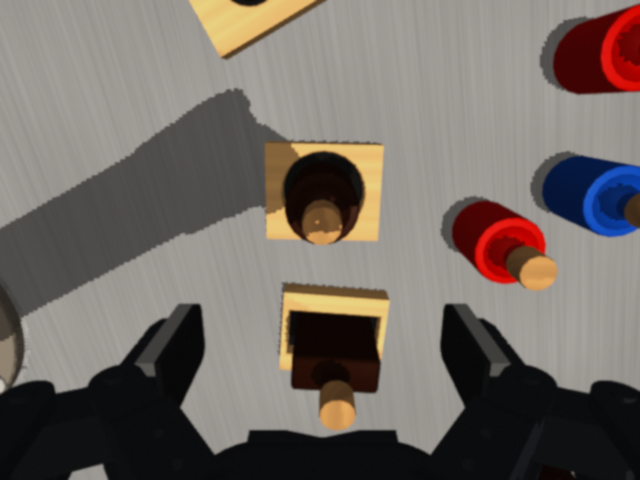

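```bash
python3 -m jog '-0.016 0.013 -0.008 0 0 3 0.0854;-0.045 0.035 -0.008 0 0 7 0.0854;-0.08 0.062 -0.008 0 0 11 0.0854;-0.115 0.089 -0.008 0 0 15 0.0854;-0.15 0.116 -0.008 0 0 20 0.0854'; python3 plan.py 0.6305 -0.2648 0.25 60
```

```text
t: 22.95
eef_pos: [0.5433, -0.0997, 0.2472]
tool_rot: [0.0, 0.867, 0.498, -0.0]
contact_force: [0.4, 1.4, -0.3]
gripper_width: 1.0
t 22.95 tcp [ 0.5433 -0.0997  0.2472] yaw 59.7 tilt 0.04 w 0.085 F [ 0.4  1.4 -0.3]
shift [-0.0986  0.1585 -0.0028] turn [-0.   0.  -0.3]
```

```bash
python3 -m jog '-0.022 0.036 0 0 0 0 0.0854;-0.045 0.072 0 0 0 0 0.0854;-0.067 0.108 0 0 0 0 0.0854;-0.085 0.138 0 0 0 0 0.0854;-0.096 0.155 0 0 0 0 0.0854'; python3 -m jog '0 0.001 0.025 0 0 0 0.0854;0 0.001 0.055 0 0 0 0.0854;0 0.001 0.08 0 0 0 0.0854;0 0.001 0.08 0 0 0 0.0854'; python3 plan.py 0.6305 -0.2648 0.093 60; python3 - <<'E'
from station import eyes
from h import *
cv2.imwrite('pics/w18.png',eyes.read_camera('wrist')['image'][:,:,::-1])
E
```

```text
t: 23.45
eef_pos: [0.6291, -0.2624, 0.2463]
tool_rot: [0.0, 0.867, 0.498, -0.001]
contact_force: [-0.7, 0.7, 0.5]
gripper_width: 1.002
t: 23.85
eef_pos: [0.6269, -0.2585, 0.1627]
tool_rot: [-0.003, 0.866, 0.499, -0.003]
contact_force: [-0.4, 0.0, -0.6]
gripper_width: 1.004
t 23.85 tcp [ 0.6269 -0.2585  0.1627] yaw 59.9 tilt 0.48 w 0.085 F [-0.4  0.  -0.6]
shift [-0.0035  0.0068  0.0697] turn [-0.5  0.1 -0.1]
```

View pics/w18.png

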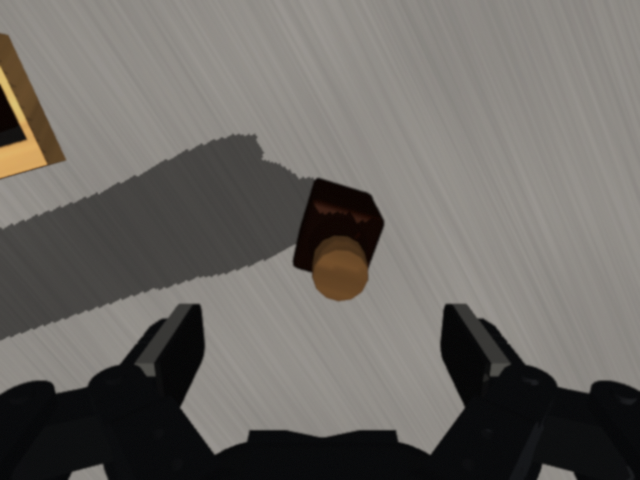

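```bash
python3 -m jog '-0.001 0.003 0 0 0 0 0.0854;-0.002 0.006 0.01 0 0 0 0.0854;-0.002 0.006 0.03 0 0 0 0.0854;-0.002 0.006 0.05 0 0 0 0.0854;-0.002 0.006 0.066 0 0 0 0.0854';python3 -m jog '0 0 0 0 0 0 0.0854'; python3 plan.py 0.6305 -0.2648 0.093 60; python3 - <<'E'
from station import eyes,status
from h import *
c=eyes.read_camera('wrist'); addcam('w',c); o=status.get_obs(); r=rot(o['tool_rot'])
im=c['image'][:,:,::-1].copy(); 
for off in (0,.003,.006):
  a=np.linspace(0,2*np.pi,60); P=o['eef_pos']+r.apply(np.c_[off+.014*np.cos(a),.014*np.sin(a),-.031+0*a]); 
  cv2.polylines(im,[proj('w',P).round().astype(np.int32)],True,(0,255,0) if off==0 else (255,0,0) if off==.006 else (0,0,255),1)
cv2.imwrite('pics/w19.png',im)
E
```

```text
t: 24.4
eef_pos: [0.6346, -0.2634, 0.1008]
tool_rot: [0.0, 0.866, 0.5, 0.0]
contact_force: [-0.4, 0.4, 0.5]
gripper_width: 0.998
t: 24.5
eef_pos: [0.633, -0.2628, 0.0991]
tool_rot: [-0.001, 0.866, 0.5, -0.001]
contact_force: [-0.3, 0.1, -1.0]
gripper_width: 1.002
t 24.50 tcp [ 0.633  -0.2628  0.0991] yaw 60.0 tilt 0.20 w 0.085 F [-0.3  0.1 -1. ]
shift [-0.003  -0.0012  0.0061] turn [-0.2  0.   0. ]
```

View pics/w19.png

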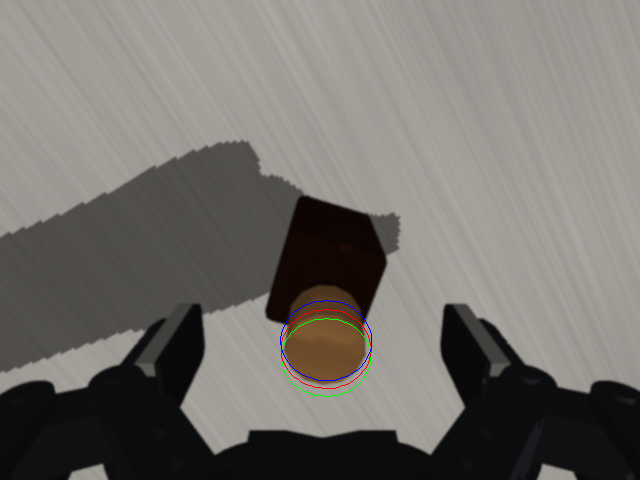

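```bash
python3 -m jog '0 -0.001 0.003 0 0 0 0.0854;0 -0.001 0.005 0 0 0 0.0854;0 -0.001 0.005 0 0 0 0.0854'; python3 plan.py 0.6305 -0.2648 0.093 60; python3 - <<'E'
from station import eyes,status
from h import *
c=eyes.read_camera('wrist'); addcam('w',c); o=status.get_obs(); r=rot(o['tool_rot'])
im=c['image'][:,:,::-1].copy(); h=.124-o['eef_pos'][2]; print(h)
for off in (0,.003,.006):
  a=np.linspace(0,2*np.pi,60); P=o['eef_pos']+r.apply(np.c_[off+.014*np.cos(a),.014*np.sin(a),-h+0*a]); 
  cv2.polylines(im,[proj('w',P).round().astype(np.int32)],True,(0,255,0) if off==0 else (255,0,0) if off==.006 else (0,0,255),1)
cv2.imwrite('pics/w20.png',cv2.resize(im[250:410,220:420],None,fx=4,fy=4))
E
```

```text
t: 24.85
eef_pos: [0.6337, -0.2626, 0.0968]
tool_rot: [0.0, 0.866, 0.5, 0.0]
contact_force: [-0.7, -0.3, -0.5]
gripper_width: 0.996
t 24.85 tcp [ 0.6337 -0.2626  0.0968] yaw 60.0 tilt 0.05 w 0.085 F [-0.7 -0.3 -0.5]
shift [-0.0035 -0.0017  0.0038] turn [ 0. -0.  0.]
0.02713529589318217
```

View pics/w20.png

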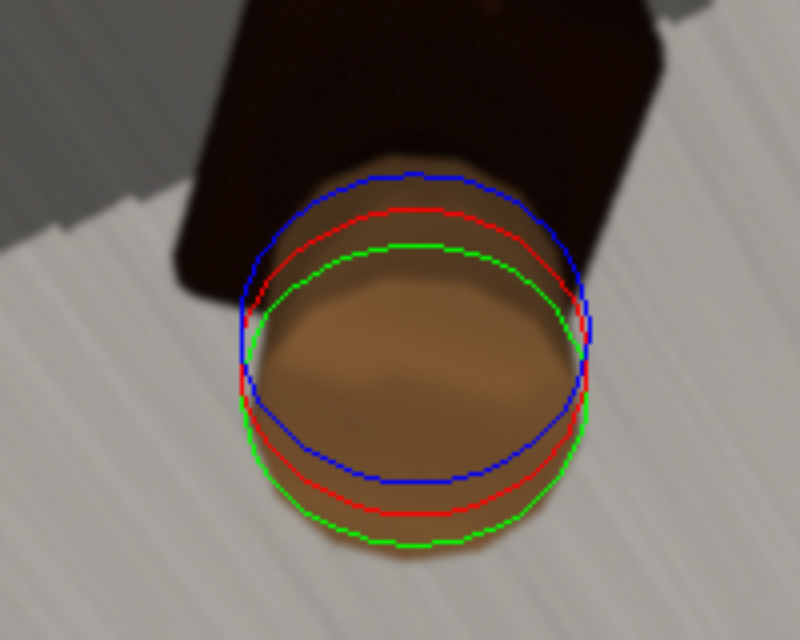

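```bash
python3 -m jog '-0.002 -0.001 0.001 0 0 0 0.06;-0.002 -0.001 0.002 0 0 0 0.045;-0.002 -0.001 0.002 0 0 0 0.03;-0.002 -0.001 0.002 0 0 0 0.01;-0.002 -0.001 0.002 0 0 0 0.01' 60; python3 -m jog '0 0 0 0 0 0 0.01;0 0 0 0 0 0 0.01';python3 plan.py; python3 -m jog '0 0 -0.005 0 0 0 0.01;0 0 -0.015 0 0 0 0.01;0 0 -0.035 0 0 0 0.01;0 0 -0.06 0 0 0 0.01;0 0 -0.09 0 0 0 0.01';python3 -m jog '0 0 -0.025 0 0 0 0.01;0 0 -0.045 0 0 0 0.01;0 0 -0.05 0 0 0 0.01;0 0 -0.05 0 0 0 0.01';python3 plan.py 0.6198 0.3071 0.235 94;python3 - <<'E'
from station import eyes,status
from h import *
c=eyes.read_camera('wrist'); addcam('w',c); o=status.get_obs(); r=rot(o['tool_rot'])
im=c['image'][:,:,::-1].copy(); 
cv2.imwrite('pics/w21.png',im)
def rect(p,yaw,L,z,col):
    a=np.radians(yaw); C=np.array([(L,L),(-L,L),(-L,-L),(L,-L)])/2@np.array([[np.cos(a),np.sin(a)],[-np.sin(a),np.cos(a)]])+p[:2]
    cv2.polylines(im,[proj('w',np.c_[C,[z]*4]).round().astype(np.int32)],True,col,1)
zb=o['eef_pos'][2]-.0955
rect(o['eef_pos'],39.5,.046,zb,(0,255,0)); rect(o['eef_pos'],39.5,.046,zb+.078,(0,0,255))
cv2.imwrite('pics/w21o.png',im)
E
```

```text
t: 25.4
eef_pos: [0.632, -0.2638, 0.0946]
tool_rot: [0.0, 0.866, 0.5, 0.0]
contact_force: [-0.0, -1.4, -0.2]
gripper_width: 0.311
t: 25.6
eef_pos: [0.6319, -0.2638, 0.0945]
tool_rot: [0.0, 0.866, 0.5, 0.0]
contact_force: [1.2, -0.6, 1.0]
gripper_width: 0.31
t 25.60 tcp [ 0.6319 -0.2638  0.0945] yaw 60.0 tilt 0.04 w 0.026 F [ 1.2 -0.6  1. ]
t: 26.1
eef_pos: [0.6306, -0.2633, 0.1847]
tool_rot: [-0.001, 0.866, 0.5, -0.001]
contact_force: [0.6, -0.0, -2.6]
gripper_width: 0.303
t: 26.5
eef_pos: [0.6317, -0.2637, 0.2352]
tool_rot: [0.001, 0.866, 0.5, 0.0]
contact_force: [-1.2, -0.0, -3.6]
gripper_width: 0.307
t 26.50 tcp [ 0.6317 -0.2637  0.2352] yaw 60.0 tilt 0.07 w 0.026 F [-1.2 -0.  -3.6]
shift [ 4.884e-01 -2.957e-01 -1.000e-04] turn [  0.1   0.  -34. ]
```

View pics/w21o.png

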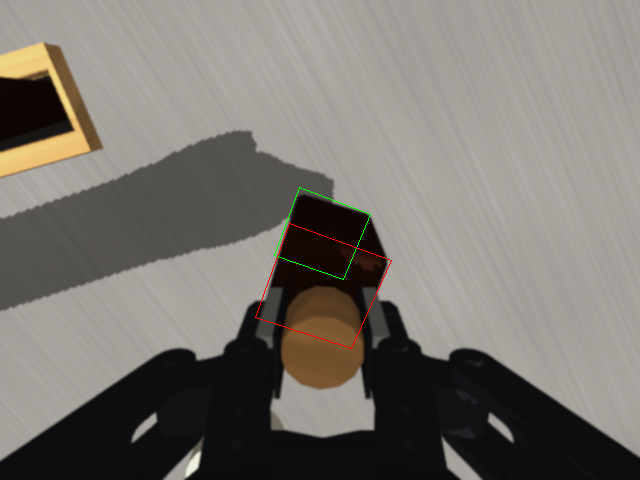

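```bash
python3 -m jog '0.007 -0.004 -0.005 0 0 0 0.01;0.024 -0.014 -0.005 0 0 0 0.01;0.05 -0.03 -0.005 0 0 0 0.01;0.08 -0.048 -0.005 0 0 0 0.01;0.11 -0.066 -0.005 0 0 0 0.01'; python3 -m jog '0.03 -0.018 0 0 0 0 0.01;0.06 -0.036 0 0 0 0 0.01;0.09 -0.054 0 0 0 0 0.01;0.12 -0.072 0 0 0 0 0.01;0.15 -0.09 0 0 0 0 0.01';python3 plan.py 0.6198 0.3076 0.24 91
```

```text
t: 27.05
eef_pos: [0.6288, -0.132, 0.2386]
tool_rot: [-0.001, 0.866, 0.501, -0.0]
contact_force: [1.0, 0.4, -2.1]
gripper_width: 0.308
t: 27.55
eef_pos: [0.6252, 0.0431, 0.2388]
tool_rot: [-0.001, 0.865, 0.501, -0.0]
contact_force: [0.9, 0.2, -2.3]
gripper_width: 0.307
t 27.55 tcp [0.6252 0.0431 0.2388] yaw 60.1 tilt 0.08 w 0.026 F [ 0.9  0.2 -2.3]
shift [ 0.2267 -0.1364 -0.001 ] turn [ -0.1  -0.  -30.9]
```

```bash
python3 -m jog '0.03 -0.018 0 0 0 -2 0.01;0.06 -0.036 0 0 0 -5 0.01;0.09 -0.054 0 0 0 -9 0.01;0.118 -0.071 0 0 0 -13 0.01;0.145 -0.087 0 0 0 -17 0.01';python3 plan.py 0.6198 0.3076 0.24 91
```

```text
t: 28.05
eef_pos: [0.6217, 0.2122, 0.2388]
tool_rot: [-0.001, 0.781, 0.625, -0.0]
contact_force: [0.4, -1.1, -2.8]
gripper_width: 0.313
t 28.05 tcp [0.6217 0.2122 0.2388] yaw 77.3 tilt 0.09 w 0.027 F [ 0.4 -1.1 -2.8]
shift [ 0.0927 -0.0228 -0.0011] turn [ -0.1  -0.  -13.7]
```

```bash
python3 -m jog '0.023 -0.006 0 0 0 -4 0.01;0.046 -0.011 0 0 0 -8 0.01;0.067 -0.017 0 0 0 -11 0.01;0.082 -0.021 0.008 0 0 -13.5 0.01;0.09 -0.023 0.025 0 0 -13.5 0.01';python3 -m jog '0 0 0.025 0 0 0 0.01;0 0 0.05 0 0 0 0.01;0 0 0.065 0 0 0 0.01;0 0 0.065 0 0 0 0.01'; python3 plan.py 0.6198 0.3076 0.1005 91;python3 - <<'E'
from station import eyes
from h import *
c=eyes.read_camera('wrist'); addcam('w',c); im=c['image'][:,:,::-1].copy()
def rect(p,yaw,L,z,col):
    a=np.radians(yaw); C=np.array([(L,L),(-L,L),(-L,-L),(L,-L)])/2@np.array([[np.cos(a),np.sin(a)],[-np.sin(a),np.cos(a)]])+p
    cv2.polylines(im,[proj('w',np.c_[C,[z]*4]).round().astype(np.int32)],True,col,1)
rect(np.array([.6198,.3071]),163.2,.062,.022,(0,255,0))
cv2.imwrite('pics/w22.png',im)
cv2.imwrite('pics/d22.png',cv2.resize(eyes.read_camera('side')['image'][190:340,140:300,::-1],None,fx=4,fy=4))
E
```

```text
t: 28.55
eef_pos: [0.6214, 0.3041, 0.2147]
tool_rot: [-0.0, 0.703, 0.711, 0.001]
contact_force: [0.3, -0.4, -2.5]
gripper_width: 0.312
t: 28.95
eef_pos: [0.6199, 0.2993, 0.1455]
tool_rot: [-0.001, 0.704, 0.71, -0.003]
contact_force: [0.3, -0.5, -2.7]
gripper_width: 0.311
t 28.95 tcp [0.6199 0.2993 0.1455] yaw 90.4 tilt 0.36 w 0.026 F [ 0.3 -0.5 -2.7]
shift [0.0084 0.0002 0.045 ] turn [-0.3  0.2 -0.6]
```

View pics/w22.png

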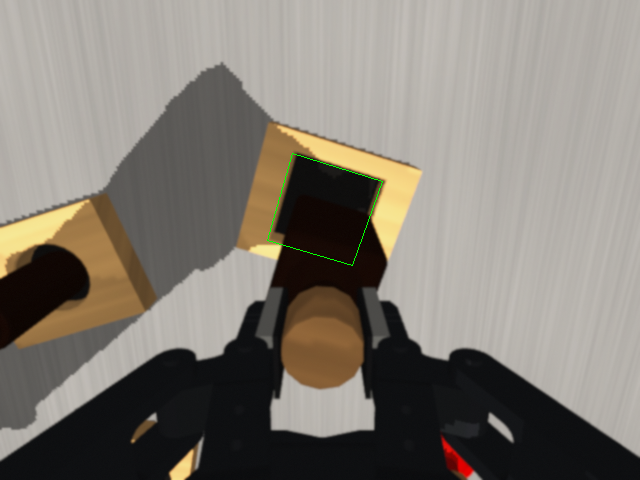

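View pics/d22.png

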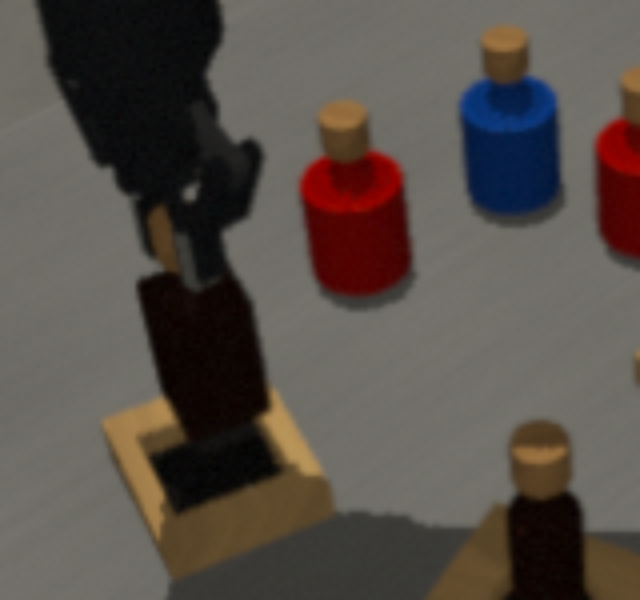

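```bash
python3 -m jog '0.003 0 0 0 0 0 0.01;0.006 0 0 0 0 0 0.01;0.007 0 0.006 0 0 0 0.01;0.007 0 0.012 0 0 0 0.01;0.007 0 0.016 0 0 0 0.01';python3 -m jog '0 0 0 0 0 0 0.01;0 0 0 0 0 0 0.01'; python3 plan.py 0.6198 0.3076 0.1005 91;python3 - <<'E'
from station import eyes
from h import *
c=eyes.read_camera('wrist'); addcam('w',c); im=c['image'][:,:,::-1].copy()
cv2.imwrite('pics/w23.png',im)
E
```

```text
t: 29.55
eef_pos: [0.6211, 0.3081, 0.1325]
tool_rot: [-0.0, 0.704, 0.71, -0.0]
contact_force: [0.2, -0.4, -3.1]
gripper_width: 0.311
t: 29.75
eef_pos: [0.6213, 0.3082, 0.133]
tool_rot: [-0.0, 0.704, 0.71, -0.0]
contact_force: [0.0, -0.0, -3.5]
gripper_width: 0.308
t 29.75 tcp [0.6213 0.3082 0.133 ] yaw 90.5 tilt 0.03 w 0.026 F [ 0.  -0.  -3.5]
shift [-0.0006 -0.0015  0.0325] turn [-0.   0.  -0.5]
```

View pics/w23.png

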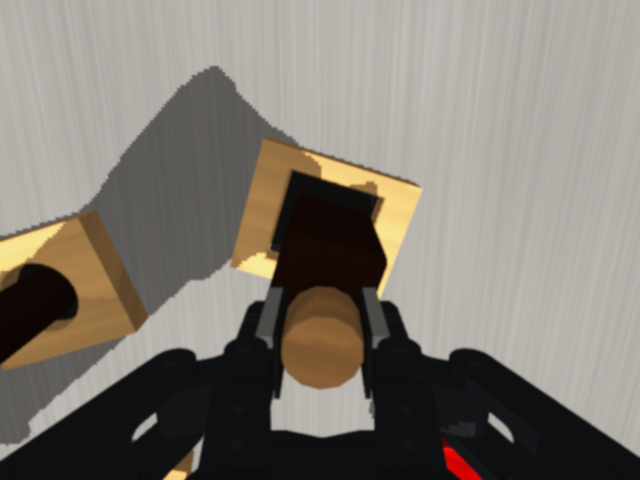

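```bash
python3 -m jog '0 -0.001 0.004 0 0 0 0.01;0 -0.001 0.01 0 0 0 0.01;0 -0.001 0.018 0 0 0 0.01;0 -0.001 0.024 0 0 0 0.01;0 -0.001 0.027 0 0 0 0.01'; python3 -m jog '0 0 0.002 0 0 0 0.01;0 0 0.0035 0 0 0 0.01;0 0 0.0045 0 0 0 0.01;0 0 0.005 0 0 0 0.01;0 0 0.005 0 0 0 0.01'; python3 plan.py 0.6198 0.3076 0.1005 91
```

```text
t: 30.3
eef_pos: [0.6199, 0.308, 0.105]
tool_rot: [-0.0, 0.704, 0.71, -0.001]
contact_force: [0.2, -0.1, -2.2]
gripper_width: 0.307
t: 30.8
eef_pos: [0.6204, 0.3084, 0.1014]
tool_rot: [0.0, 0.704, 0.71, 0.0]
contact_force: [1.2, -0.8, -3.0]
gripper_width: 0.307
t 30.80 tcp [0.6204 0.3084 0.1014] yaw 90.5 tilt 0.01 w 0.026 F [ 1.2 -0.8 -3. ]
shift [-0.0008 -0.0007  0.0009] turn [ 0.  -0.  -0.5]
```

```bash
python3 -m jog '0 0 0.0005 0 0 0 0.01;0 0 0.001 0 0 0 0.01;0 0 0.0015 0 0 0 0.01;0 0 0.0015 0 0 0 0.01'
```

```text
t: 31.2
eef_pos: [0.6207, 0.3085, 0.1005]
tool_rot: [0.0, 0.704, 0.71, 0.0]
contact_force: [-1.1, -1.2, 2.2]
gripper_width: 0.31
```

Contact at the predicted height. I'll release, retreat and check all four.

```bash
python3 -m jog '0 0 -0.0005 0 0 0 0.02;0 0 -0.0005 0 0 0 0.035;0 0 -0.0005 0 0 0 0.0854;0 0 -0.0005 0 0 0 0.0854;0 0 -0.0005 0 0 0 0.0854'; python3 -m jog '0 0 -0.01 0 0 0 0.0854;0 0 -0.03 0 0 0 0.0854;0 0 -0.07 0 0 0 0.0854;0 0 -0.11 0 0 0 0.0854;0 0 -0.15 0 0 0 0.0854'; python3 -m jog '0 0 -0.04 0 0 0 0.0854;0 0 -0.08 0 0 0 0.0854;0.04 0 -0.12 0 0 0 0.0854;0.08 0 -0.12 0 0 0 0.0854;0.1 0 -0.12 0 0 0 0.0854';python3 - <<'E'
from station import eyes
from h import *
for n in ('scene','side','wrist'):
    cv2.imwrite(f'pics/{n}F.png',eyes.read_camera(n)['image'][:,:,::-1])
a=cv2.imread('pics/sceneF.png'); cv2.imwrite('pics/szF.png',cv2.resize(a[160:320,270:470],None,fx=4,fy=4,interpolation=cv2.INTER_CUBIC))
a=cv2.imread('pics/sideF.png'); cv2.imwrite('pics/dzF.png',cv2.resize(a[190:380,160:420],None,fx=3,fy=3,interpolation=cv2.INTER_CUBIC))
E
```

```text
t: 31.7
eef_pos: [0.6204, 0.3084, 0.1003]
tool_rot: [-0.0, 0.704, 0.71, 0.0]
contact_force: [0.6, 0.2, -0.6]
gripper_width: 0.896
t: 32.2
eef_pos: [0.6202, 0.3085, 0.2527]
tool_rot: [-0.0, 0.704, 0.71, 0.0]
contact_force: [1.0, 0.3, 0.6]
gripper_width: 0.998
t: 32.7
eef_pos: [0.6178, 0.4132, 0.3735]
tool_rot: [-0.001, 0.703, 0.712, 0.003]
contact_force: [-0.1, 0.5, -0.1]
gripper_width: 0.994
```

View pics/szF.png

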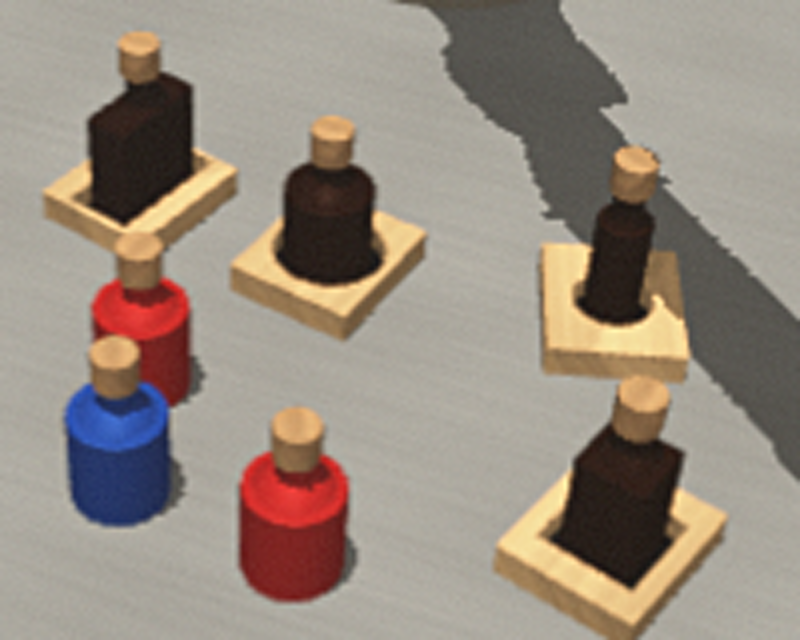

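View pics/dzF.png

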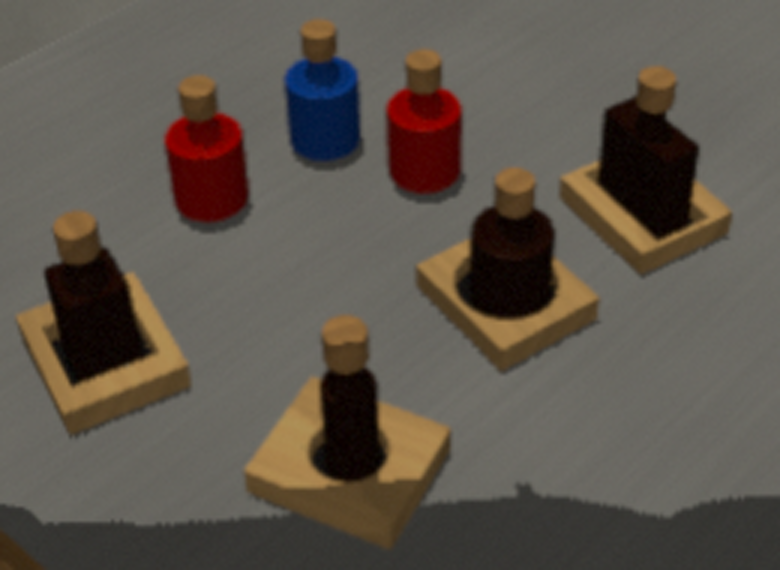

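View pics/sceneF.png

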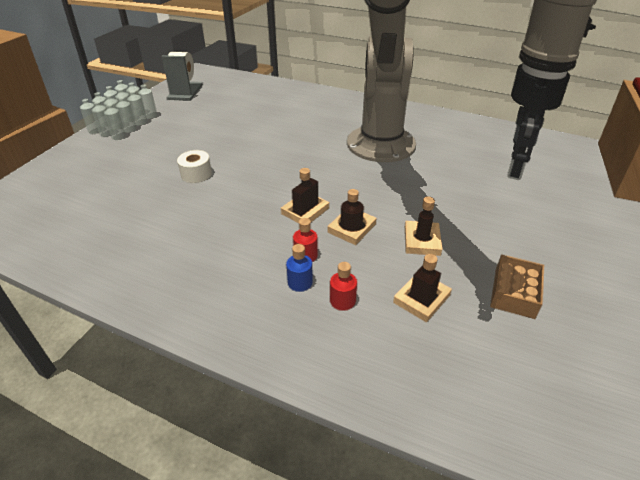

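```bash
python3 - <<'E'
from h import *
D=dict(flask=(.124,(139,56),(656,90),(.4386,-.0738)),round=(.106,(332,141),(515,193),(.454,.0721)),slim=(.12,(634,174),(345,345),(.4265,.2566)),square=(.118,(641,408),(77,237),(.6198,.3071)))
for k,(z,s,d,n) in D.items():
    a=unproj('scene',(np.array(s)+.5)/4-.5+[270,160],z)[0,:2]; b=unproj('side',(np.array(d)+.5)/3-.5+[160,190],z)[0,:2]
    print(k,(1e3*(a-n)).round(1),(1e3*(b-n)).round(1))
E
```

```text
flask [-1.9 -0.3] [-0.2  1.9]
round [-4.4 -4.8] [-2.5 -3.4]
slim [-3.1 -2.5] [-1.7 -1.7]
square [0.2 0.9] [ 1.2 -0.1]
```

```bash
python3 -m jog '0 0 0 0 0 0 0.0854;0 0 0 0 0 0 0.0854;0 0 0 0 0 0 0.0854'; python3 - <<'E'
from station import workorder
print(workorder.hand_in())
E
```

```text
t: 33.15
eef_pos: [0.6202, 0.4068, 0.3706]
tool_rot: [0.0, 0.705, 0.71, -0.0]
contact_force: [-0.4, -1.2, 0.5]
gripper_width: 1.003
the job is handed in; nothing more can be done
None
```

All four bottles are in their matching nests, and the job was handed in at about 33 s with the gripper open and clear of everything. No verdict was reported, so what follows is from my own checks.

- **Placing:** I gripped each bottle by its stopper and lowered it until the measured load showed the floor. For the round and square bottles the force turned clearly positive. The flask's load dropped to nearly zero. The slim bottle gave no clear contact: I released it at the height expected for the recess floor.
- **Position:** The scene and side cameras put the flask, slim and square bottles within about 4 mm of their nest centres. The round bottle is about 4 mm off in the side view and 6.5 mm in the scene view, so it sits least centrally. All are inside the 13 mm limit.
- **Upright and at rest:** All four look upright and inside their recesses in the last pictures. I judged tilt by eye and did not measure it.
- **Bystanders:** The label roll, the stopper box and the red and blue look-alikes appear where they started. I compared the pictures but did not measure their positions.
- **Disagreement:** The wrist camera and the two fixed cameras differed by 2–3 mm along the tool's x axis. I split the difference when aiming.

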